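# Tighten the housing cover bolts crosswise

## Task

Take the T-handle socket wrench from the tool block and tighten the four square-headed bolts of the round housing's cover clockwise in cross order (each second bolt is the one diagonally opposite the first, then the other diagonal), in two passes: first give every bolt about an eighth of a turn, then go round crosswise again and turn each fully tight to its stop. Use only the wrench on the housing, press lightly, and ease off as soon as a bolt stops, without forcing it. Then stand the wrench upright back in its hole in the block, and leave the other things where they are.

Things in the scene. Friction and masses are not known exactly. Their poses are not given: they have to be found in the camera images.
- fixture: steel assembly cradle plate, 170 x 170 x 12 mm, fixed to the table; origin at the centre of its underside, z up. The round housing stands centred on it; the housing's cable stub with black cap points to the fixture's -x and reaches 90 mm from the axis.
- cover (a point): centre of the flat top of the round grey cover (148 mm diameter, 74 mm above the table) of the cast housing, which is bolted down; its low dome is 56 mm wide and rises 10 mm. Four bolts stand on it on a circle of 50 mm radius, at 45 degrees to the fixture's axes.
- bolt_a (a joint): square-headed bolt a, at +x +y in the fixture's frame. Turn in rad, growing clockwise seen from above; starts between 0 and 0.2, ends at a firm stop (fully tight) between 1.2 and 1.55 that differs from bolt to bolt and is felt as a rise in moment. Turns stiffly (0.08 N m), stays where left; over about 0.4 N m spoils it. At 0, the sides of its head are parallel to the fixture's x and y.
- bolt_a_head (a point): centre of the top face of bolt a's square head, 87.5 mm above the table. Head 18 x 18 mm, 11 mm high above a round 28 mm washer collar 2.5 mm thick, its corners and top edges rounded to about 2 mm.
- bolt_b (a joint): square-headed bolt b, at -x +y, 90 degrees counter-clockwise from bolt a in the fixture's frame. Turn in rad, growing clockwise seen from above; starts between 0 and 0.2, ends at a firm stop (fully tight) between 1.2 and 1.55 that differs from bolt to bolt and is felt as a rise in moment. Turns stiffly (0.08 N m), stays where left; over about 0.4 N m spoils it. At 0, the sides of its head are parallel to the fixture's x and y.
- bolt_b_head (a point): centre of the top face of bolt b's square head, 87.5 mm above the table. Head 18 x 18 mm, 11 mm high above a round 28 mm washer collar 2.5 mm thick, its corners and top edges rounded to about 2 mm.
- bolt_c (a joint): square-headed bolt c, at -x -y, diagonally opposite bolt a in the fixture's frame. Turn in rad, growing clockwise seen from above; starts between 0 and 0.2, ends at a firm stop (fully tight) between 1.2 and 1.55 that differs from bolt to bolt and is felt as a rise in moment. Turns stiffly (0.08 N m), stays where left; over about 0.4 N m spoils it. At 0, the sides of its head are parallel to the fixture's x and y.
- bolt_c_head (a point): centre of the top face of bolt c's square head, 87.5 mm above the table. Head 18 x 18 mm, 11 mm high above a round 28 mm washer collar 2.5 mm thick, its corners and top edges rounded to about 2 mm.
- bolt_d (a joint): square-headed bolt d, at +x -y, diagonally opposite bolt b in the fixture's frame. Turn in rad, growing clockwise seen from above; starts between 0 and 0.2, ends at a firm stop (fully tight) between 1.2 and 1.55 that differs from bolt to bolt and is felt as a rise in moment. Turns stiffly (0.08 N m), stays where left; over about 0.4 N m spoils it. At 0, the sides of its head are parallel to the fixture's x and y.
- bolt_d_head (a point): centre of the top face of bolt d's square head, 87.5 mm above the table. Head 18 x 18 mm, 11 mm high above a round 28 mm washer collar 2.5 mm thick, its corners and top edges rounded to about 2 mm.
- wrench_grip (a point): centre of the black grip of the loose T-handle socket wrench, about 0.4 kg. The grip is a bar 84 mm long (along the wrench's x), 20 mm wide (y) and 44 mm tall; 40 to 50 N of grip holds it, much more lets it work loose; the wrench's z points up along its shaft. The grip's centre is 105 mm above the socket's mouth, its top at 127 mm; the shaft is 12 mm thick.
- wrench_mouth (a point): centre of the open lower end of the wrench's round socket: square hole 19.2 x 19.2 mm, 9 mm deep, 30 mm outside diameter, 22 mm tall. The hole's sides are parallel to the wrench's x and y, so it fits a bolt every 90 degrees with about 5 degrees of play either way. Fully seated, its mouth stands about 4.5 mm above the cover (9 mm below the top of the bolt head).
- holder: wooden tool block 66 x 160 x 40 mm, fixed to the table, origin at the centre of its underside. Two round holes 33 mm wide and 32 mm deep, chamfered 2 mm: the one at y = -45 mm is the wrench's, the one at y = +45 mm holds a straight nut driver.
- wrench_seat (a point): centre of the floor of the wrench's hole in the tool block, 8 mm above the table: the wrench stands upright here, mouth down, at the start and must stand here again.
- driver: bystander: straight grey nut driver standing in the block's other hole, 102 mm tall, 30 mm thick; origin at its lower end.
- tape_roll: bystander: roll of clear tape standing flat, 90 mm wide, 48 mm high; origin under its centre.
- white_carton: bystander: white carton 110 x 80 x 50 mm; origin under its centre.
- plug: bystander: brass plug 36 mm wide, 24 mm high; origin under its centre.
- gland_nut: bystander: black plastic ring nut 38 mm wide, 14 mm high; origin under its centre.
- marker: bystander: black marker pen, 14 mm thick, 110 mm long, lying; origin under its middle.
Not all that is in view belongs to the job. Of the things that look like the part that bears wrench_grip, the largest one is meant. There is more than one size of the holder; the job needs the larger.

How it is judged:
By the outcome, as a careful person would: the job done as asked, in the order asked, and still so for the second after the job is handed in, with the robot touching nothing.
It also fails if it takes over 72 s, if anything falls off the work surface, if the arm or the gripper's body presses on something with over 40 N, if the wrist force passes 120 N, or if a joint passes its speed limit or range.

## Robot

A 6-joint arm with a two-finger parallel gripper is mounted at the origin on the work surface. World frame = base frame: x ahead of the robot, y to its left, z up, the work surface at z = 0. Lengths are in m, angles in rad, forces in N, time in s.
With the tool pointing down it reaches from about 0.35 to 0.725 m from the base axis. Payload 6 kg.
Tool frame: the origin (TCP) lies at the very end of the fingers, on their centre line; the grasp point (between the pads) lies 19 mm behind it; z points along the fingers, y is the line along which they close (so a half turn about z gives the same grasp; the last joint's range is limited). The gripper opens to 85 mm and grips with 20 to 120 N. Pads are 22 mm wide; open, the fingers measure 114 mm over their backs; the gripper's body (76 mm by 85 mm) begins 54 mm behind the grasp point. The pads swing forward as they close: fully open they stand 13 mm farther back than shut.
Start: joints at [-0.855, 0.04, 0.085, 0, -1.615, -0.334], TCP at [0.224, -0.557, 0.231] pointing down, gripper open.
Joint ranges: [-2.56, 2.56], [-1.29, 2.01], [-1.08, 1.49], [-3.29, 1.98], [-2.81, -0.18], [-2.99, 2.99]. Speed limits (rad/s): [2.57, 2.57, 3.01, 3.14, 3.14, 3.14].

## Interface

Orientations are given as a rotation vector (axis times angle).
In Python, from plant import * gives the robot as it stands. The module is installed in compiled form; this text tells all that it offers.
- The arm moves only by the tool move_arm, never from a script. Its argument "commands" is one flat list of numbers, 7 for each row, row after row: the shift along the tool's x, y, z in m, then the turn, a rotation vector about the tool's x, y, z in rad, then the gripper command: -1 is fully open, 1 is shut, values between are in proportion. A call has 1 to 12 rows; each row shifts and turns the commanded pose from where the row before left it, along the tool's axes as they then stand; what a row does not reach is not made up. A row lasts 1/8 s, in which the tool goes at most 62.5 mm and 10.7 degrees, less where a joint would pass 70% of its speed; a pose out of reach is approached as far as the arm can. A call is refused whole if a number of a shift passes 0.0625 or a number of a turn 0.188, either way. A call with a gripper value outside its range is refused whole. The fingers move at their own pace and stop on an object; "grip_force" is the grip in N (left out, the last holds). Time passes only in rows, so rows that do not move let the fingers close. It gives the time, the measured TCP pose, the force, the opening and the grip force at its end, in the units of the state.
- get_state(): the state, without advancing time (a new reading comes with each control period).
- capture(name): name is "scene" or "top" or "wrist"; returns a dict with "frame" (420x560x3 uint8, red, green, blue), "K" (3x3 intrinsics, pixels), "D" ([k1, k2, p1, p2, k3] as OpenCV has them; the pictures are not rectified), "R" (3x3) and "t" (3): a world point X has camera coordinates R X + t. Camera axes: x right, y down, z forward; pixel columns grow to the right and rows downward; lengths in m; the calibration is good to about 2 mm. A picture is of the moment at which its call begins. There is no depth.
- finish_job(): hands the job in; it is judged then, once.
The state is a dict: "clock": time; "q": joint angles; "joint_velocities": joint speeds; "effort": joint torques, N m; "position": TCP position; "eef_rot": TCP orientation; "wrist_force": force on the tool from outside, world axes, zero at the start; "ft_torque": the same for the moment, N m; "gripper_width": finger opening in m; "finger_force": force on a finger pad.
Only numpy, scipy, OpenCV 4.12 (cv2) and the standard library are available. Lean on these libraries where they do the work, as an engineer would, in place of code of your own. Each camera call takes 0.05 s, during which the arm holds its last target. There are 200 camera calls.

## Working session

There is one attempt and no reset: what is moved stays moved. The work goes in short steps, Python scripts to look and compute and a tool call to move; the robot and the scene stay as the last step left them, time stands still between calls to the robot, and variables do not carry over. Pictures are saved under pics/ and viewed, at most 10 in all, crops included, and the job is handed in when it is done.

Besides the shell and the picture viewer there is one more tool, called after "Emit:" as name(argument=value, ...) on one line, values as JSON. move_arm: Moves the arm, as the interface text tells. Its arguments: {"type":"object","properties":{"commands":{"type":"array"},"grip_force":{"type":"number"}},"required":["commands"]}

```bash
mkdir -p pics && python3 - <<'E'
from plant import *
import cv2,numpy as np
s=get_state();print({k:np.round(v,4).tolist() for k,v in s.items()})
for n in("scene","top"):
    c=capture(n);cv2.imwrite(f"pics/{n}0.png",cv2.resize(c["frame"][:,:,::-1],(800,600),interpolation=cv2.INTER_CUBIC));np.savez(f"{n}0.npz",**c)
    print(n,c["K"].tolist(),c["D"],(-c["R"].T@c["t"]).round(3))
E
```

```text
{'clock': 0.0, 'q': [-0.8553, 0.0408, 0.0839, -0.0005, -1.6155, -0.3337], 'joint_velocities': [-0.0014, -0.001, 0.0005, 0.0011, 0.0016, -0.0019], 'effort': [-0.0009, -36.8201, 34.7405, 6.9319, -0.0055, 0.0], 'position': [0.2235, -0.5565, 0.2303], 'eef_rot': [0.596, -3.0841, -0.0026], 'wrist_force': [0.6173, 0.9013, 0.2764], 'ft_torque': [0.012, 0.0031, 0.0163], 'finger_force': 0.0, 'gripper_width': 0.0854}
scene [[529.716058857627, 0.0, 277.80548113533706], [0.0, 529.716058857627, 204.84980446877145], [0.0, 0.0, 1.0]] [0.06272963 0.         0.         0.         0.        ] [0.94  0.786 1.189]
top [[517.2473298452045, 0.0, 282.11122285787843], [0.0, 517.2473298452045, 210.03948305548002], [0.0, 0.0, 1.0]] [-0.0027666  0.         0.         0.         0.       ] [0.437 0.081 1.163]
```

View pics/scene0.png

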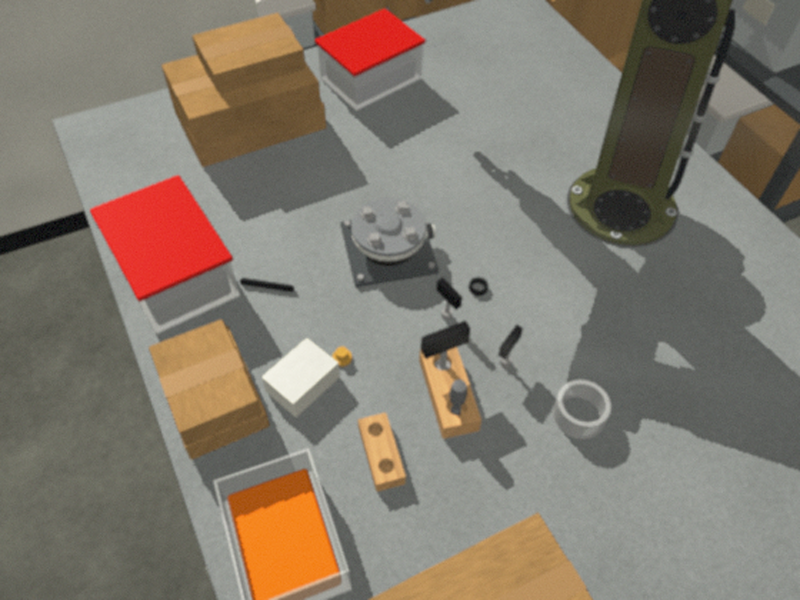

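View pics/top0.png

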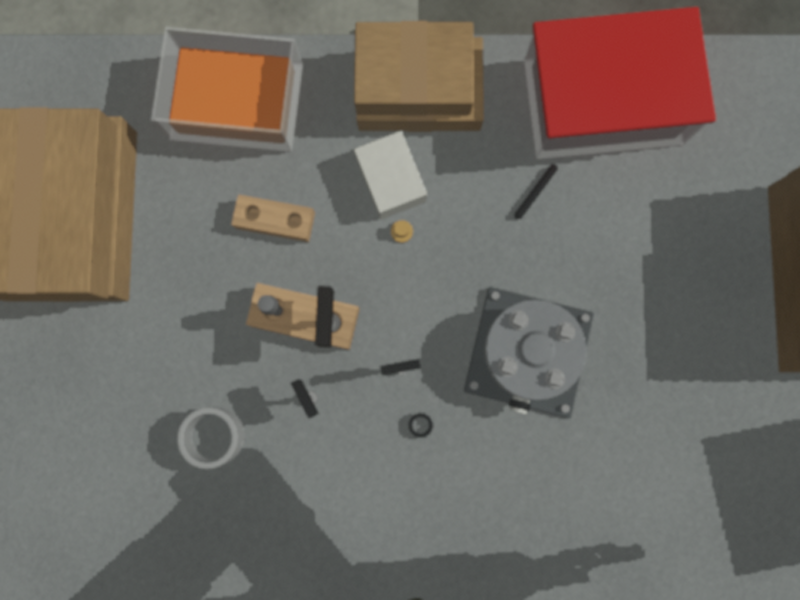

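The scene and top views show the larger block at about (303,317) with the large T-wrench's grip at (325,317). The fixture has corners (488,288), (593,312), (570,418), (465,392), and the stub at (520,405) points down in the image. The small T-tools at (305,398) and (400,367) are decoys.

```bash
cat > h.py <<'E'
import numpy as np,cv2
from scipy.spatial.transform import Rotation as Ro
def plane(c,px,z):
    u=cv2.undistortPoints(np.array(px,float).reshape(-1,1,2),c["K"],c["D"]).reshape(-1,2)
    R,t=c["R"],c["t"];C=-R.T@t;d=np.c_[u,np.ones(len(u))]@R
    return C+d*((z-C[2])/d[:,2])[:,None]
def proj(c,X):
    return cv2.projectPoints(np.array(X,float).reshape(-1,3),cv2.Rodrigues(c["R"])[0],c["t"],c["K"],c["D"])[0].reshape(-1,2)
E
python3 - <<'E'
from h import *
c=np.load("top0.npz")
k=.7
f=lambda p,z:plane(c,np.array(p)*k+(k-1)/2,z)
def rep(n,P):print(n,P.round(4).tolist(),'mean',P.mean(0).round(4))
F=f([(488,288),(593,312),(570,418),(465,392)],.012);rep('fix',F)
for i in range(4):e=F[(i+1)%4]-F[i];print(np.linalg.norm(e).round(4),np.degrees(np.arctan2(e[1],e[0])).round(2))
B=f([(519,320),(567,331),(553,377),(508,367)],.0875);rep('bolts',B)
for i in range(4):e=B[(i+1)%4]-B[i];print(np.linalg.norm(e).round(4),np.degrees(np.arctan2(e[1],e[0])).round(2))
H=f([(257,284),(358,304),(350,349),(248,325)],.04);rep('hold',H)
for i in range(4):e=H[(i+1)%4]-H[i];print(np.linalg.norm(e).round(4),np.degrees(np.arctan2(e[1],e[0])).round(2))
G=f([(325,288),(325,346)],.135);rep('grip',G)
rep('small',f([(305,398),(400,367)],.1))
E
```

```text
fix [[0.6009, -0.048, 0.012], [0.5633, -0.2119, 0.012], [0.3992, -0.1718, 0.012], [0.4385, -0.0106, 0.012]] mean [ 0.5005 -0.1106  0.012 ]
0.1681 -102.91
0.1689 166.26
0.1659 76.31
0.1666 -12.96
bolts [[0.543, -0.0843, 0.0875], [0.5271, -0.154, 0.0875], [0.4603, -0.1321, 0.0875], [0.4745, -0.0672, 0.0875]] mean [ 0.5012 -0.1094  0.0875]
0.0715 -102.89
0.0703 161.85
0.0664 77.61
0.0706 -14.0
hold [[0.6023, 0.31, 0.04], [0.5717, 0.1544, 0.04], [0.5028, 0.1658, 0.04], [0.539, 0.322, 0.04]] mean [0.554 0.238 0.04 ]
0.1586 -101.12
0.0698 170.57
0.1603 76.95
0.0644 -10.75
grip [[0.5829, 0.1948, 0.135], [0.5013, 0.1935, 0.135]] mean [0.5421 0.1941 0.135 ]
small [[0.4293, 0.2247, 0.1], [0.4737, 0.0893, 0.1]] mean [0.4515 0.157  0.1   ]
```

Emit:
move_arm(commands=[-0.047, 0.0346, -0.0133, 0, 0, 0, -1, -0.047, 0.0346, -0.0133, 0, 0, 0, -1, -0.047, 0.0346, -0.0133, 0, 0, 0, -1, -0.047, 0.0346, -0.0133, 0, 0, 0, -1, -0.047, 0.0346, -0.0133, 0, 0, 0, -1, -0.047, 0.0346, -0.0133, 0, 0, 0, -1, -0.047, 0.0346, -0.0133, 0, 0, 0, -1, -0.047, 0.0346, -0.0133, 0, 0, 0, -1, -0.047, 0.0346, -0.0133, 0, 0, 0, -1, 0, 0, 0, 0, 0, 0.128, -1, 0, 0, 0, 0, 0, 0.128, -1, 0, 0, 0, 0, 0, 0.128, -1], grip_force=45)

```text
clock: 1.6
position: [0.5001, -0.1098, 0.3505]
eef_rot: [-0.009, -3.141, -0.0]
wrist_force: [-0.2, 0.1, -0.4]
gripper_width: 0.0853
finger_force: 0.0
```

```bash
cat >> h.py <<'E'
def snap(n,out,s=1.4286):
    from plant import capture
    c=capture(n);np.savez(out+".npz",**c)
    cv2.imwrite("pics/"+out+".png",cv2.resize(c["frame"][:,:,::-1],(800,600),interpolation=cv2.INTER_CUBIC));return c
def st():
    from plant import get_state
    s=get_state();M=Ro.from_rotvec(s["eef_rot"]).as_matrix()
    print('t',round(s["clock"],2),'p',np.round(s["position"],4),'yaw',np.degrees(np.arctan2(M[1,0],M[0,0])).round(2),'tilt',M[:2,2].round(4),'q6',np.round(s["q"],3)[[0,5]],'F',np.round(s["wrist_force"],2),'T',np.round(s["ft_torque"],3),'w',round(float(s["gripper_width"]),4),'ff',round(float(s["finger_force"]),1))
    return s,M
E
python3 - <<'E'
from h import *
s,M=st();c=snap("wrist","w1")
C=-c["R"].T@c["t"];print(C,M.T@(C-s["position"]),(M.T@c["R"].T).round(3),c["K"])
E
```

```text
t 1.6 p [ 0.5001 -0.1098  0.3505] yaw 179.67 tilt [-0.001   0.0001] q6 [ 0.177 -1.754] F [-0.18  0.09 -0.4 ] T [-0.004  0.003  0.024] w 0.0853 ff 0.0
[ 0.42423762 -0.10903122  0.49405104] [ 0.07605465  0.00038787 -0.14350047] [[ 0.001 -0.954 -0.3  ]
 [ 1.     0.001  0.   ]
 [-0.    -0.3    0.954]] [[363.70313611   0.         281.34973353]
 [  0.         363.70313611 208.02318925]
 [  0.           0.           1.        ]]
```

View pics/w1.png

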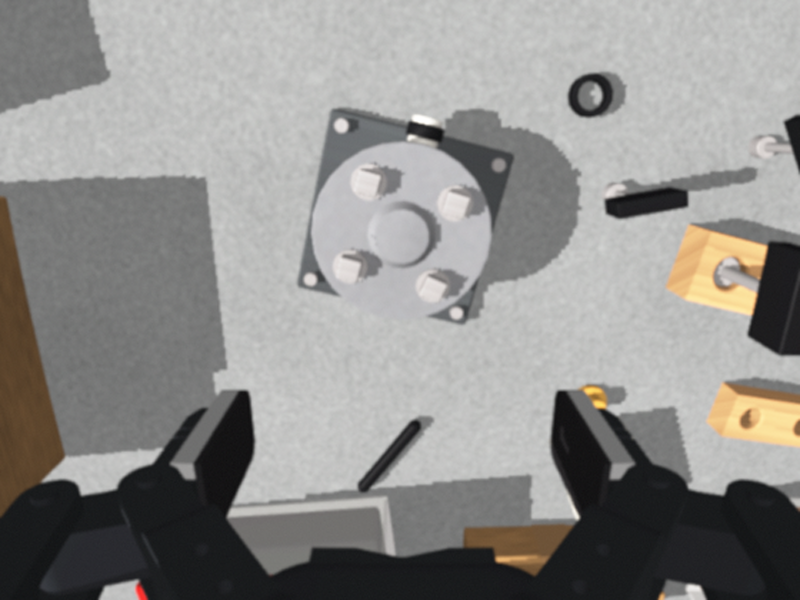

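The wrist view shows the housing with bolts at about (368,180)=c, (455,203)=b, (350,266)=d and (434,284)=a. The stub is at the top (425,130), so -x points up in the image. I'll fit the fixture pose from this view.

```bash
cat >> h.py <<'E'
def fixpts(p):
    x,y,a=p;r=np.array([[np.cos(a),-np.sin(a)],[np.sin(a),np.cos(a)]])
    s=.05/np.sqrt(2);B=np.array([[s,s],[-s,s],[-s,-s],[s,-s]])
    return B@r.T+[x,y],(np.array([[.085,.085],[-.085,.085],[-.085,-.085],[.085,-.085]])@r.T+[x,y])
E
python3 - <<'E'
from h import *
from scipy.optimize import least_squares as ls
def fit(c,corn,blt,n):
    k=.7
    corn=np.array(corn)*k-.15;blt=np.array(blt)*k-.15
    def res(p):
        B,P=fixpts(p)
        return np.r_[(proj(c,np.c_[P,[.012]*4])-corn).ravel(),(proj(c,np.c_[B,[.0875]*4])-blt).ravel()]
    r=ls(res,[.5,-.11,-.23],loss='soft_l1');print(n,r.x.round(4),np.degrees(r.x[2]).round(2),r.fun.round(1))
    return r.x
w=np.load("w1.npz");t=np.load("top0.npz")
# order a,b,c,d
pt=fit(t,[(488,288),(465,392),(570,418),(593,312)][0:4],[(519,320),(508,367),(553,377),(567,331)],'top')
pw=fit(w,[(465,324),(512,154),(333,108),(299,287)],[(433,281),(454,199),(368,177),(349,263)],'wrist')
# overlay on enlarged crop
f=w["frame"][:,:,::-1]
S=5;x0,y0=200,70;im=cv2.resize(f[y0:y0+170,x0:x0+160],None,fx=S*.7,fy=S*.7,interpolation=cv2.INTER_CUBIC);S=S*.7
B,P=fixpts(pw)
for i in range(4):
    q=np.array([[9,9],[-9,9],[-9,-9],[9,-9]])*1e-3;a=pw[2];r=np.array([[np.cos(a),-np.sin(a)],[np.sin(a),np.cos(a)]])
    X=np.c_[q@r.T+B[i],[.0875]*4]
    cv2.polylines(im,[np.int32((proj(w,X)-[x0,y0]+.5)*S*4)],True,(0,0,255),1,cv2.LINE_AA,2)
cv2.polylines(im,[np.int32((proj(w,np.c_[P,[.012]*4])-[x0,y0]+.5)*S*4)],True,(0,255,0),1,cv2.LINE_AA,2)
th=np.linspace(0,6.3,90);c=np.c_[pw[0]+.074*np.cos(th),pw[1]+.074*np.sin(th),0*th+.074]
cv2.polylines(im,[np.int32((proj(w,c)-[x0,y0]+.5)*S*4)],True,(255,0,0),1,cv2.LINE_AA,2)
cv2.imwrite("pics/w1o.png",im);print(im.shape,x0,y0,S)
E
```

```text
top [ 0.5009 -0.1101 -0.236 ] -13.52 [-0.3 -1.1 -1.4  0.2  0.5  0.4  0.3 -0.2 -0.2 -0.3  0.1 -0.1  2.   1.
 -0.6  0. ]
wrist [ 0.4987 -0.1098 -0.2399] -13.74 [ 0.2 -1.2  2.2 -3.  -2.  -3.2 -2.3 -2.2  0.4  3.   1.6  0.9 -0.4  1.2
 -0.3  1.8]
(595, 560, 3) 200 70 3.5
```

View pics/w1o.png

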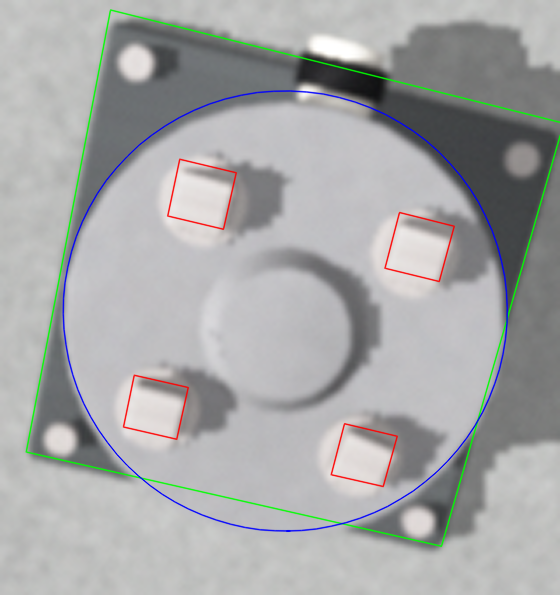

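The overlay shows the bright top faces sitting about 3 px (full frame) lower than my hand-picked squares. I'll refine it by aligning model edges to the image gradient.

```bash
cat >> h.py <<'E'
def edge(c,sig=1.2):
    g=cv2.GaussianBlur(cv2.cvtColor(c["frame"],cv2.COLOR_RGB2GRAY).astype(float),(0,0),sig)
    return np.dstack([cv2.Sobel(g,-1,1,0),cv2.Sobel(g,-1,0,1)])
def score(c,E,P):  # P closed contour (n,3): mean |grad . normal|, soft-clipped
    u=proj(c,P).astype(np.float32);d=np.roll(u,-1,0)-np.roll(u,1,0);n=np.c_[-d[:,1],d[:,0]]/(np.linalg.norm(d,axis=1)[:,None]+1e-9)
    g=np.c_[[cv2.remap(E[:,:,i].astype(np.float32),u[:,:1],u[:,1:],1).ravel() for i in(0,1)]].T
    return np.sqrt(np.abs((g*n).sum(1))).mean()
def circ(x,y,z,r,n=120):
    t=np.arange(n)/n*2*np.pi;return np.c_[x+r*np.cos(t),y+r*np.sin(t),0*t+z]
def rect(x,y,z,a,lx,ly,n=40):
    q=np.array([[1,1],[-1,1],[-1,-1],[1,-1]])*[lx/2,ly/2];q=np.vstack([np.linspace(q[i],q[(i+1)%4],n,endpoint=False) for i in range(4)])
    r=np.array([[np.cos(a),-np.sin(a)],[np.sin(a),np.cos(a)]]);return np.c_[q@r.T+[x,y],[z]*len(q)]
E
python3 - <<'E'
from h import *
from scipy.optimize import differential_evolution as de
for n in("w1","top0"):
    c=dict(np.load(n+".npz"));E=edge(c)
    def parts(p):
        x,y,a=p[:3];B,_=fixpts(p[:3])
        return [score(c,E,rect(x,y,.012,a,.17,.17)),score(c,E,circ(x,y,.074,.074)),np.mean([score(c,E,circ(*b,.0765,.014,60)) for b in B]),np.mean([score(c,E,rect(*B[i],.0875,a-p[3+i],.0175,.0175,15)) for i in range(4)])]
    for lab,w in(("all",[1,1,1,1]),("plate",[1,.01,.01,.01]),("cover",[.01,1,0.01,.01]),("heads",[.01,.0,1,1])):
        r=de(lambda p:-np.dot(w,parts(p)),[(.493,.507),(-.117,-.103),(-.27,-.2)]+[(0,.2)]*4,seed=1,maxiter=60,popsize=8)
        print(n,lab,r.x.round(4),np.round(parts(r.x),2))
E
```

```text
w1 all [ 0.5019 -0.1106 -0.2479  0.0992  0.0748  0.0315  0.1736] [ 8.76 10.12  6.39  8.03]
w1 plate [ 0.5009 -0.1097 -0.246   0.0189  0.1867  0.0902  0.0769] [9.14 9.9  6.16 7.05]
w1 cover [ 0.5022 -0.1103 -0.2359  0.039   0.0032  0.0537  0.1098] [ 8.63 10.19  6.25  7.97]
w1 heads [ 0.5022 -0.1113 -0.2443  0.1823  0.0511  0.0492  0.0638] [8.19 9.57 6.4  8.28]
top0 all [ 0.5013 -0.1116 -0.2416  0.1121  0.1342  0.0322  0.1998] [6.58 7.43 4.58 6.22]
top0 plate [ 0.501  -0.1097 -0.2417  0.1271  0.1043  0.0285  0.1222] [6.82 7.59 4.37 5.46]
top0 cover [ 0.5003 -0.1102 -0.2157  0.0819  0.0923  0.1566  0.0496] [6.38 7.67 4.36 5.4 ]
top0 heads [ 0.5035 -0.1143 -0.2478  0.0785  0.1042  0.075   0.1279] [5.   6.4  5.18 6.24]
```

Emit:
move_arm(commands=[-0.0072, 0.0507, 0.0168, 0, 0, 0, -1, -0.0072, 0.0507, 0.0168, 0, 0, 0, -1, -0.0072, 0.0507, 0.0168, 0, 0, 0, -1, -0.0072, 0.0507, 0.0168, 0, 0, 0, -1, -0.0072, 0.0507, 0.0168, 0, 0, 0, -1, -0.0072, 0.0507, 0.0168, 0, 0, 0, -1, 0, 0, 0, 0, 0, 0, -1])

```text
clock: 2.52
position: [0.543, 0.1966, 0.2465]
eef_rot: [0.005, -3.136, 0.004]
wrist_force: [-0.3, -0.0, -0.4]
gripper_width: 0.0856
finger_force: 0.0
```

```bash
python3 - <<'E'
from h import *
from scipy.optimize import differential_evolution as de
s,M=st();c=snap("wrist","w2");E=edge(c)
g=lambda p:score(c,E,rect(p[0],p[1],.135,p[2],.084,.020))
r=de(lambda p:-g(p),[(.53,.555),(.182,.206),(-.1,.1)],seed=1,maxiter=80,popsize=12);print('grip',r.x.round(4),-r.fun)
h=lambda p:score(c,E,rect(p[0],p[1],.04,p[2],.066,.160))
r2=de(lambda p:-h(p),[(.54,.57),(.225,.25),(-.3,-.1)],seed=1,maxiter=80,popsize=12);print('holder',r2.x.round(4),-r2.fun)
x,y,a=r2.x;print('seat',x+.045*np.sin(a),y-.045*np.cos(a))
im=cv2.resize(c["frame"][:,:,::-1],(800,600),interpolation=cv2.INTER_CUBIC)
for P,col in((rect(*r.x[:2],.135,r.x[2],.084,.02),(0,0,255)),(rect(x,y,.04,a,.066,.16),(0,255,0)),(circ(x+.045*np.sin(a),y-.045*np.cos(a),.04,.0165),(255,0,0))):
    cv2.polylines(im,[np.int32((proj(c,P)+.5)/.7*4)],True,col,1,cv2.LINE_AA,2)
cv2.imwrite("pics/w2o.png",im)
E
```

```text
t 2.52 p [0.543  0.1966 0.2465] yaw -179.81 tilt [-0.0052 -0.0024] q6 [ 0.694 -2.261] F [-0.26 -0.04 -0.37] T [-0.017 -0.021  0.019] w 0.0856 ff 0.0
grip [ 0.5447  0.198  -0.0335] 13.815054
holder [ 0.5554  0.2413 -0.2263] 8.000234
seat 0.5452631456463631 0.19742704337472972
```

View pics/w2o.png

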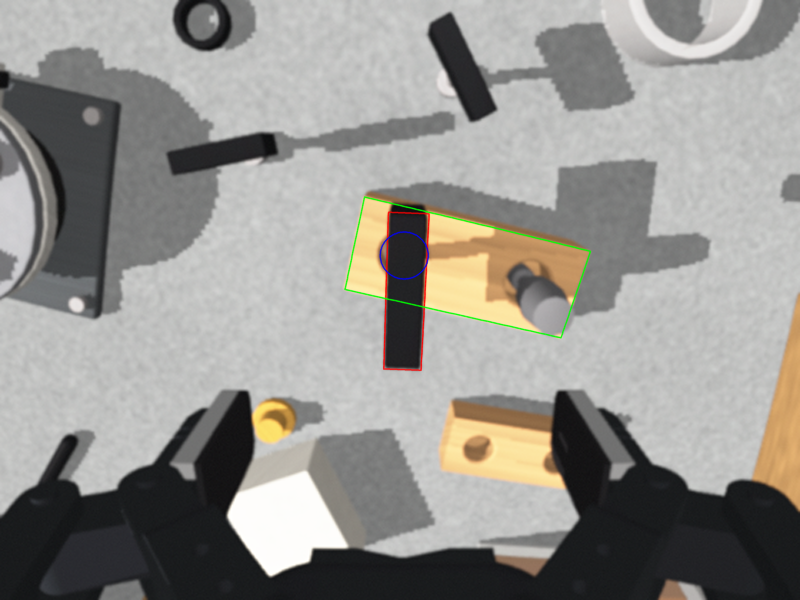

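The red outline fits the black grip (centre (406,290)), and the blue circle marks the hole beneath it. The fit looks good, so I'm descending.

Emit:
move_arm(commands=[-0.0014, 0.0036, 0.03, 0, 0, 0.036, -1, 0, 0, 0.035, 0, 0, 0, -1, 0, 0, 0.025, 0, 0, 0, -1, 0, 0, 0.01, 0, 0, 0, -1, 0, 0, 0, 0, 0, 0, -1, 0, 0, 0, 0, 0, 0, -1])

```text
clock: 3.32
position: [0.546, 0.1975, 0.152]
eef_rot: [0.06, 3.139, 0.002]
wrist_force: [0.4, -0.5, 0.7]
gripper_width: 0.0852
finger_force: 0.0
```

```bash
python3 - <<'E'
from h import *
from scipy.optimize import differential_evolution as de
s,M=st();c=snap("wrist","w3");E=edge(c)
g=lambda p:score(c,E,rect(p[0],p[1],.135,p[2],.084,.020))
r=de(lambda p:-g(p),[(.53,.555),(.182,.206),(-.1,.1)],seed=1,maxiter=80,popsize=12);print('grip',r.x.round(4),-r.fun)
E
```

```text
t 3.33 p [0.546  0.1975 0.152 ] yaw 177.81 tilt [0.0022 0.0011] q6 [ 0.693 -2.302] F [ 0.38 -0.47  0.7 ] T [ 0.04  -0.033  0.01 ] w 0.0852 ff 0.0
grip [ 0.5447  0.1981 -0.0344] 14.252274
```

Emit:
move_arm(commands=[0.0005, 0.0005, 0.02, 0, 0, 0, -1, 0, 0, 0.022, 0, 0, 0, -1, 0, 0, 0.013, 0, 0, 0, -1, 0, 0, 0.003, 0, 0, 0, -1, 0, 0, 0, 0, 0, 0, 1, 0, 0, 0, 0, 0, 0, 1, 0, 0, 0, 0, 0, 0, 1, 0, 0, 0, 0, 0, 0, 1, 0, 0, 0, 0, 0, 0, 1, 0, 0, 0, 0, 0, 0, 1], grip_force=45)

```text
clock: 4.62
position: [0.5451, 0.1981, 0.0927]
eef_rot: [0.06, 3.14, 0.0]
wrist_force: [-0.3, -0.5, 2.5]
gripper_width: 0.0196
finger_force: 45.2
```

```bash
python3 - <<'E'
from h import *
st()
E
```

```text
t 4.62 p [0.5451 0.1981 0.0927] yaw 177.81 tilt [0.0007 0.0002] q6 [ 0.694 -2.303] F [-0.34 -0.47  2.53] T [-0.173  0.118 -0.045] w 0.0196 ff 45.2
```

Emit:
move_arm(commands=[0, 0, -0.02, 0, 0, 0, 1, 0, 0, -0.045, 0, 0, 0, 1, 0, 0, -0.05, 0, 0, 0, 1, 0, 0, -0.042, 0, 0, 0, 1, 0.0035, -0.035, 0, 0, 0, 0, 1, 0.0056, -0.055, 0, 0, 0, 0, 1, 0.0056, -0.055, 0, 0, 0, 0, 1, 0.0056, -0.055, 0, 0, 0, 0, 1, 0.0056, -0.055, 0, 0, 0, 0, 1, 0.0056, -0.055, 0, 0, 0, 0, 1, 0, 0, 0, 0, 0, -0.127, 1, 0, 0, 0, 0, 0, -0.16, 1])

```text
clock: 6.12
position: [0.501, -0.1113, 0.2495]
eef_rot: [0.395, -3.116, -0.001]
wrist_force: [-0.1, -0.2, -3.5]
gripper_width: 0.0198
finger_force: 45.2
```

Emit:
move_arm(commands=[0, 0, 0, 0, 0, -0.17, 1, 0, 0, 0, 0, 0, -0.17, 1, 0, 0, 0, 0, 0, -0.17, 1, 0, 0, 0, 0, 0, -0.17, 1, 0, 0, 0, 0, 0, -0.17, 1, 0, 0, 0, 0, 0, -0.137, 1, 0, 0, 0, 0, 0, 0, 1, 0, 0, 0, 0, 0, 0, 1])

```text
clock: 7.12
position: [0.5014, -0.1104, 0.2493]
eef_rot: [1.817, -2.563, -0.001]
wrist_force: [-0.2, -0.0, -4.8]
gripper_width: 0.0195
finger_force: 45.2
```

```bash
python3 - <<'E'
from h import *
from scipy.optimize import differential_evolution as de
s,M=st();c=snap("wrist","w4");E=edge(c)
def parts(p):
    B,_=fixpts(p[:3])
    return [score(c,E,circ(p[0],p[1],.074,.074)),score(c,E,rect(p[0],p[1],.012,p[2],.17,.17)),np.mean([score(c,E,circ(*b,.0765,.014,60)) for b in B]),np.mean([score(c,E,rect(*B[i],.0875,p[2]-p[3+i],.0175,.0175,15)) for i in range(4)])]
for w in([1,1,1,1],[1,.01,1,1]):
    r=de(lambda p:-np.dot(w,parts(p)),[(.49,.512),(-.12,-.1),(-.27,-.2)]+[(0,.2)]*4,seed=1,maxiter=80,popsize=8)
    print(r.x.round(4),np.round(parts(r.x),2))
E
```

```text
t 7.12 p [ 0.5014 -0.1104  0.2493] yaw -109.34 tilt [-0.0003  0.0003] q6 [ 0.176 -0.513] F [-0.17 -0.02 -4.75] T [ 0.02  -0.033 -0.01 ] w 0.0195 ff 45.2
[ 0.502  -0.1103 -0.2454  0.1242  0.0746  0.0567  0.0319] [9.85 9.29 6.7  7.82]
[ 0.5022 -0.1105 -0.2477  0.0787  0.0014  0.0429  0.1215] [9.83 9.12 6.73 7.94]
```

View pics/w4.png

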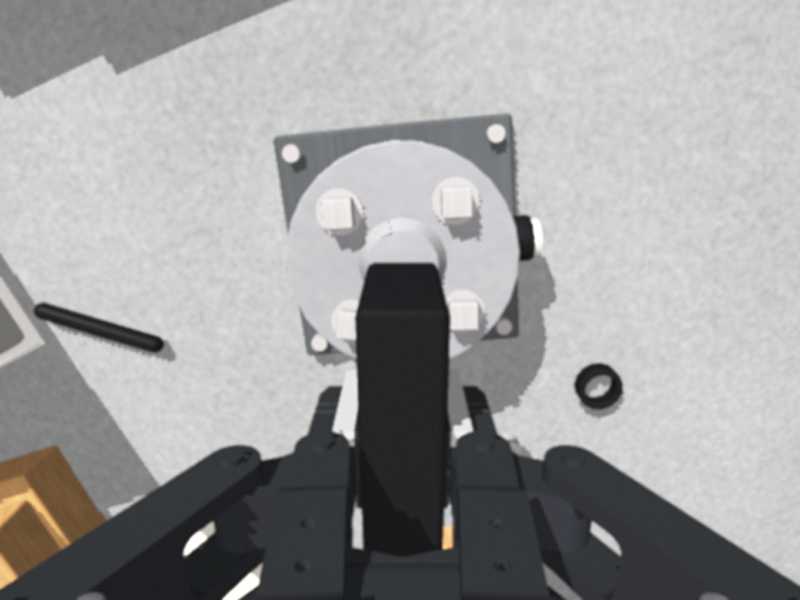

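The view shows the wrench held upright and the housing beyond it; the pose agrees with the earlier fit: (0.502, -0.1105), -14.1°. Next I'll estimate the individual head angles.

```bash
python3 - <<'E'
from h import *
B,_=fixpts([.502,-.1105,-.2465]);print(B.round(4))
th=np.arange(-.1,.3,.02)
for n in("w1","w4"):
    c=dict(np.load(n+".npz"));E=edge(c,.9)
    for i in range(4):
        S=np.zeros(len(th))
        for k,t in enumerate(th):
            S[k]=max(score(c,E,rect(B[i][0]+dx,B[i][1]+dy,.0875,-.2465-t,w,w,15)) for dx in np.arange(-.0015,.0016,.0005) for dy in np.arange(-.0015,.0016,.0005) for w in(.0165,.0175))
        print(n,'abcd'[i],th[S.argmax()].round(3),S.round(1))
E
```

```text
[[ 0.5449 -0.0848]
 [ 0.4763 -0.0676]
 [ 0.4591 -0.1362]
 [ 0.5277 -0.1534]]
w1 a 0.2 [8.2 8.3 8.4 8.5 8.6 8.7 8.8 8.9 9.  9.1 9.2 9.2 9.3 9.3 9.3 9.4 9.3 9.3
 9.3 9.2]
w1 b 0.04 [8.2 8.3 8.4 8.4 8.5 8.5 8.6 8.6 8.6 8.5 8.5 8.4 8.4 8.3 8.2 8.1 8.  7.9
 7.8 7.6]
w1 c 0.02 [8.1 8.2 8.3 8.3 8.4 8.4 8.4 8.4 8.4 8.4 8.3 8.3 8.2 8.2 8.1 8.  7.9 7.8
 7.7 7.6]
w1 d 0.02 [9.3 9.4 9.4 9.5 9.5 9.5 9.5 9.5 9.5 9.5 9.5 9.4 9.3 9.3 9.2 9.2 9.1 9.
 9.  8.9]
w4 a -0.1 [6.1 6.  5.9 5.8 5.8 5.7 5.6 5.6 5.5 5.5 5.4 5.3 5.2 5.2 5.2 5.2 5.2 5.3
 5.4 5.4]
w4 b 0.02 [12.4 12.6 12.8 12.9 13.  13.1 13.1 13.1 13.  12.9 12.8 12.7 12.6 12.4
 12.2 12.  11.7 11.4 11.2 10.9]
w4 c 0.04 [7.8 7.9 8.1 8.3 8.4 8.4 8.5 8.5 8.5 8.5 8.4 8.2 8.1 7.9 7.8 7.7 7.6 7.4
 7.2 7.1]
w4 d 0.08 [8.  8.2 8.4 8.5 8.6 8.7 8.8 8.8 8.9 8.9 8.8 8.7 8.5 8.4 8.3 8.2 8.  7.9
 7.7 7.5]
```

Emit:
move_arm(commands=[0, 0, 0, 0, 0, 0.078, 1, -0.0205, -0.0147, 0.02, 0, 0, 0, 1, -0.0205, -0.0148, 0.025, 0, 0, 0, 1, 0, 0, 0.024, 0, 0, 0, 1, 0, 0, 0, 0, 0, 0, 1, 0, 0, 0, 0, 0, 0, 1])

```text
clock: 7.92
position: [0.5454, -0.0851, 0.1817]
eef_rot: [-1.717, 2.629, -0.002]
wrist_force: [0.4, -0.3, -3.4]
gripper_width: 0.0198
finger_force: 45.2
```

```bash
cat >> h.py <<'E'
FX=[.502,-.1105,-.2465]
def go(b):
    s,M=st();B,_=fixpts(FX);d=np.r_[B['abcd'.index(b)],0]-np.array(s["position"]);m=M.T@d
    yaw=np.arctan2(M[1,0],M[0,0]);t=(FX[2]-yaw)%(np.pi/2)
    print(b,'tool shift',m[:2].round(4),'mouth z',round(s["position"][2]-.0847,4),'wrench theta mod 90deg',t.round(3), 'or',(t-np.pi/2).round(3))
E
python3 -c "
from h import *
go('a')"
```

```text
t 7.92 p [ 0.5454 -0.0851  0.1817] yaw -113.71 tilt [ 0.0016 -0.0004] q6 [ 0.21  -0.623] F [ 0.41 -0.31 -3.41] T [-0.007 -0.018  0.019] w 0.0198 ff 45.2
a tool shift [-0.0001  0.0008] mouth z 0.097 wrench theta mod 90deg 0.167 or -1.404
```

Emit:
move_arm(commands=[0, 0.0004, 0.008, 0, 0, 0, 1, 0, 0, 0.005, 0, 0, 0, 1, 0, 0, 0.0035, 0, 0, 0, 1, 0, 0, 0, 0, 0, 0, 1])

```text
clock: 8.43
position: [0.5446, -0.0847, 0.1636]
eef_rot: [1.719, -2.63, -0.0]
wrist_force: [-0.2, -0.5, -1.9]
gripper_width: 0.0198
finger_force: 45.5
```

```bash
python3 -c "
from h import *
go('a')"
```

```text
t 8.43 p [ 0.5446 -0.0847  0.1636] yaw -113.67 tilt [-0.0002 -0.    ] q6 [ 0.21  -0.623] F [-0.17 -0.52 -1.91] T [ 0.075  0.079 -0.039] w 0.0198 ff 45.5
a tool shift [-0.     -0.0004] mouth z 0.0789 wrench theta mod 90deg 0.167 or -1.404
```

Emit:
move_arm(commands=[0, 0, 0, 0, 0, 0.06, 1, 0, 0, 0, 0, 0, 0.07, 1, 0, 0, 0, 0, 0, 0.07, 1])

```text
clock: 8.8
position: [0.5444, -0.0845, 0.1636]
eef_rot: [1.445, -2.789, -0.001]
wrist_force: [-1.0, 1.1, -3.4]
gripper_width: 0.0196
finger_force: 45.4
```

```bash
python3 -c "
from h import *
go('a')"
```

```text
t 8.8 p [ 0.5444 -0.0845  0.1636] yaw -125.24 tilt [-0.0007  0.0004] q6 [ 0.21  -0.825] F [-0.97  1.06 -3.42] T [0.367 0.404 0.124] w 0.0196 ff 45.4
a tool shift [ 0.     -0.0008] mouth z 0.0789 wrench theta mod 90deg 0.369 or -1.202
```

Emit:
move_arm(commands=[0, 0, 0, 0, 0, 0.08, 1, 0, 0, 0, 0, 0, 0.085, 1, 0, 0, 0, 0, 0, 0.085, 1, 0, 0, 0, 0, 0, 0.085, 1, 0, 0, 0, 0, 0, 0.085, 1, 0, 0, 0, 0, 0, 0.085, 1, 0, 0, 0, 0, 0, 0.085, 1, 0, 0, 0, 0, 0, 0.075, 1, 0, 0, 0, 0, 0, 0, 1])

```text
clock: 9.93
position: [0.5446, -0.0846, 0.1637]
eef_rot: [0.459, -3.108, -0.001]
wrist_force: [-0.7, 0.8, -4.4]
gripper_width: 0.0193
finger_force: 45.3
```

```bash
python3 -c "
from h import *
go('a')"
```

```text
t 9.93 p [ 0.5446 -0.0846  0.1637] yaw -163.18 tilt [-0.0003  0.0003] q6 [ 0.21  -1.488] F [-0.66  0.83 -4.36] T [ 0.233  0.179 -0.029] w 0.0193 ff 45.3
a tool shift [-0.0002 -0.0004] mouth z 0.079 wrench theta mod 90deg 1.031 or -0.54
```

Emit:
move_arm(commands=[0, 0, 0, 0, 0, -0.06, 1, 0, 0, -0.011, 0, 0, 0, 1, 0, 0, -0.015, 0, 0, -0.14, 1, 0, 0, 0, 0, 0, -0.16, 1, 0, 0, 0, 0, 0, -0.16, 1, 0, 0, 0, 0, 0, -0.16, 1, 0, 0, 0, 0, 0, -0.16, 1, 0, 0, 0, 0, 0, -0.141, 1, 0.0372, 0.0335, 0, 0, 0, 0, 1, 0.0372, 0.0335, 0, 0, 0, 0, 1, 0, 0, 0.007, 0, 0, 0, 1, 0, 0, 0, 0, 0, 0, 1])

```text
clock: 11.42
position: [0.4589, -0.1362, 0.183]
eef_rot: [-1.867, 2.526, -0.0]
wrist_force: [0.2, 0.1, -4.6]
gripper_width: 0.0198
finger_force: 46.0
```

```bash
cat >> h.py <<'E'
def head(c,b,ths):
    E=edge(c,.9);B,_=fixpts(FX);i='abcd'.index(b)
    S=np.array([max(score(c,E,rect(B[i][0]+dx,B[i][1]+dy,.0875,FX[2]-t,w,w,15)) for dx in np.arange(-.0015,.0016,.0005) for dy in np.arange(-.0015,.0016,.0005) for w in(.0165,.0175)) for t in ths])
    print(b,ths[S.argmax()].round(3),S.round(1))
E
python3 -c "
from h import *
go('c');c=snap('wrist','w5')
for b in 'abd': head(c,b,np.arange(-.1,1.45,.06))"
```

```text
t 11.43 p [ 0.4589 -0.1362  0.183 ] yaw -107.05 tilt [0.0006 0.0004] q6 [ 0.134 -0.432] F [ 0.21  0.09 -4.57] T [-0.032 -0.065  0.016] w 0.0198 ff 46.0
c tool shift [ 0.     -0.0001] mouth z 0.0983 wrench theta mod 90deg 0.051 or -1.52
a 0.92 [ 7.1  7.   7.   7.   7.   7.   7.1  7.2  7.3  7.5  7.8  8.   8.2  8.5
  9.   9.8 10.4 10.5 10.4 10.   9.4  8.8  8.4  8.   7.6  7.3]
b 0.38 [0.9 0.9 0.9 0.9 0.9 0.9 0.9 0.9 1.  1.  0.9 0.9 0.9 0.9 0.9 0.9 0.9 0.9
 0.9 0.9 0.9 0.9 0.9 0.9 0.9 0.8]
d 0.02 [ 9.3  9.9 10.3 10.2  9.7  9.   8.1  7.5  7.2  7.2  7.   6.9  6.8  6.7
  6.5  6.6  6.6  6.6  6.6  6.8  6.9  7.   7.1  7.3  7.7  8.3]
```

Emit:
move_arm(commands=[0, 0, 0.009, 0, 0, 0, 1, 0, 0, 0.006, 0, 0, 0, 1, 0, 0, 0.0043, 0, 0, 0, 1, 0, 0, 0, 0, 0, 0, 1])

```text
clock: 11.98
position: [0.4589, -0.1362, 0.1633]
eef_rot: [1.868, -2.525, -0.0]
wrist_force: [0.1, 0.3, -3.8]
gripper_width: 0.0191
finger_force: 46.0
```

```bash
python3 -c "
from h import *
go('c')"
```

```text
t 11.97 p [ 0.4589 -0.1362  0.1633] yaw -107.01 tilt [-0.0002 -0.0002] q6 [ 0.135 -0.431] F [ 0.07  0.27 -3.81] T [ 0.064 -0.018  0.042] w 0.0191 ff 46.0
c tool shift [-0.0001 -0.0002] mouth z 0.0786 wrench theta mod 90deg 0.05 or -1.52
```

Emit:
move_arm(commands=[0, 0, 0, 0, 0, 0.06, 1, 0, 0, 0, 0, 0, 0.08, 1, 0, 0, 0, 0, 0, 0.09, 1, 0, 0, 0, 0, 0, 0.09, 1, 0, 0, 0, 0, 0, 0.09, 1, 0, 0, 0, 0, 0, 0.09, 1, 0, 0, 0, 0, 0, 0.09, 1, 0, 0, 0, 0, 0, 0.09, 1, 0, 0, 0, 0, 0, 0.09, 1, 0, 0, 0, 0, 0, 0.08, 1, 0, 0, 0, 0, 0, 0, 1])

```text
clock: 13.35
position: [0.4588, -0.1361, 0.1632]
eef_rot: [0.662, -3.071, -0.001]
wrist_force: [-0.5, 1.0, -4.3]
gripper_width: 0.0197
finger_force: 45.9
```

```bash
python3 -c "
from h import *
go('c')"
```

```text
t 13.35 p [ 0.4588 -0.1361  0.1632] yaw -155.68 tilt [-0.0003  0.0003] q6 [ 0.135 -1.281] F [-0.45  0.96 -4.32] T [0.233 0.015 0.061] w 0.0197 ff 45.9
c tool shift [-0.0002 -0.0003] mouth z 0.0785 wrench theta mod 90deg 0.9 or -0.671
```

Emit:
move_arm(commands=[0, 0, 0, 0, 0, -0.06, 1, 0, 0, -0.011, 0, 0, 0, 1, 0, 0, -0.015, 0, 0, -0.14, 1, 0, 0, 0, 0, 0, -0.165, 1, 0, 0, 0, 0, 0, -0.165, 1, 0, 0, 0, 0, 0, -0.165, 1, 0, 0, 0, 0, 0, -0.165, 1, -0.0354, 0.0014, 0, 0, 0, 0, 1, -0.0354, 0.0014, 0, 0, 0, 0, 1, 0, 0, 0.007, 0, 0, 0, 1, 0, 0, 0, 0, 0, 0, 1])

```text
clock: 14.72
position: [0.4759, -0.0676, 0.1823]
eef_rot: [1.881, -2.515, -0.001]
wrist_force: [-0.1, -0.0, -3.4]
gripper_width: 0.0192
finger_force: 46.0
```

```bash
python3 -c "
from h import *
go('b');c=snap('wrist','w6')
for b in 'cd': head(c,b,np.arange(-.1,1.45,.06))"
```

```text
t 14.72 p [ 0.4759 -0.0676  0.1823] yaw -106.43 tilt [-0.0009 -0.0002] q6 [ 0.28  -0.567] F [-0.1  -0.02 -3.44] T [-0.042 -0.007  0.035] w 0.0192 ff 46.0
b tool shift [-0.0002 -0.0005] mouth z 0.0976 wrench theta mod 90deg 0.04 or -1.531
c 0.8 [4.8 4.9 4.9 4.9 4.9 5.  5.  5.1 5.3 5.5 5.8 6.3 6.9 7.4 7.7 7.9 7.6 7.2
 6.7 6.1 5.7 5.6 5.4 5.3 5.1 5. ]
d 0.08 [8.5 9.  9.4 9.5 9.2 8.6 7.9 7.4 7.2 7.  6.7 6.5 6.3 6.3 6.3 6.2 6.1 6.
 6.  6.1 6.1 6.2 6.4 6.6 7.  7.6]
```

Bolt c is at about 0.82. Next is b: seat, then turn.

Emit:
move_arm(commands=[-0.0001, -0.0003, 0.009, 0, 0, 0, 1, 0, 0, 0.006, 0, 0, 0, 1, 0, 0, 0.0038, 0, 0, 0, 1, 0, 0, 0, 0, 0, 0, 1])

```text
clock: 15.28
position: [0.4762, -0.0677, 0.1633]
eef_rot: [1.88, -2.516, -0.001]
wrist_force: [-1.1, -0.1, -3.7]
gripper_width: 0.0195
finger_force: 45.9
```

```bash
python3 -c "
from h import *
go('b')"
```

```text
t 15.28 p [ 0.4762 -0.0677  0.1633] yaw -106.46 tilt [-0.0008 -0.0001] q6 [ 0.28  -0.567] F [-1.14 -0.1  -3.73] T [ 0.058  0.469 -0.018] w 0.0195 ff 45.9
b tool shift [-0.0002 -0.0002] mouth z 0.0786 wrench theta mod 90deg 0.041 or -1.53
```

Emit:
move_arm(commands=[0, 0, 0, 0, 0, 0.06, 1, 0, 0, 0, 0, 0, 0.08, 1, 0, 0, 0, 0, 0, 0.09, 1, 0, 0, 0, 0, 0, 0.09, 1, 0, 0, 0, 0, 0, 0.09, 1, 0, 0, 0, 0, 0, 0.09, 1, 0, 0, 0, 0, 0, 0.09, 1, 0, 0, 0, 0, 0, 0.09, 1, 0, 0, 0, 0, 0, 0.09, 1, 0, 0, 0, 0, 0, 0.08, 1, 0, 0, 0, 0, 0, 0, 1])

```text
clock: 16.65
position: [0.4762, -0.0674, 0.1633]
eef_rot: [0.677, -3.067, -0.001]
wrist_force: [-0.4, 0.5, -3.1]
gripper_width: 0.0197
finger_force: 45.9
```

```bash
python3 -c "
from h import *
go('b')"
```

```text
t 16.65 p [ 0.4762 -0.0674  0.1633] yaw -155.1 tilt [-0.001   0.0002] q6 [ 0.28  -1.416] F [-0.42  0.49 -3.13] T [0.282 0.745 0.042] w 0.0197 ff 45.9
b tool shift [-0.0002 -0.0003] mouth z 0.0786 wrench theta mod 90deg 0.89 or -0.681
```

Emit:
move_arm(commands=[0, 0, 0, 0, 0, -0.06, 1, 0, 0, -0.011, 0, 0, 0, 1, 0, 0, -0.015, 0, 0, -0.14, 1, 0, 0, 0, 0, 0, -0.16, 1, 0, 0, 0, 0, 0, -0.16, 1, 0, 0, 0, 0, 0, -0.16, 1, 0, 0, 0, 0, 0, -0.16, 1, 0.0335, -0.0372, 0, 0, 0, 0, 1, 0.0335, -0.0372, 0, 0, 0, 0, 1, 0, 0, 0.007, 0, 0, 0, 1, 0, 0, 0, 0, 0, 0, 1])

```text
clock: 18.02
position: [0.5279, -0.1534, 0.1822]
eef_rot: [1.867, -2.526, -0.001]
wrist_force: [0.6, 1.0, -3.8]
gripper_width: 0.0196
finger_force: 46.3
```

```bash
python3 -c "
from h import *
go('d');c=snap('wrist','w7')
for b in 'bcad': head(c,b,np.arange(-.1,1.45,.06))"
```

```text
t 18.02 p [ 0.5279 -0.1534  0.1822] yaw -107.07 tilt [-0.0011  0.0002] q6 [ 0.083 -0.38 ] F [ 0.57  1.02 -3.81] T [-0.046  0.02   0.005] w 0.0196 ff 46.3
d tool shift [ 0. -0.] mouth z 0.0975 wrench theta mod 90deg 0.051 or -1.519
b 0.74 [ 7.1  7.   7.   7.1  7.1  7.2  7.3  7.5  7.9  8.4  8.8  9.2  9.9 10.5
 10.9 10.9 10.3  9.6  9.2  8.7  8.3  7.9  7.6  7.5  7.3  7.1]
c 0.8 [6.1 6.1 6.1 6.  6.  6.2 6.3 6.5 6.8 7.  7.4 7.8 8.3 8.7 9.  9.1 9.  8.5
 7.8 7.4 7.  6.6 6.4 6.4 6.2 6.2]
a 0.26 [0.9 0.9 0.9 0.9 0.9 0.9 1.  1.  0.9 0.9 1.  0.9 0.9 0.9 0.9 0.9 0.9 0.9
 0.9 0.9 0.9 0.9 1.  0.9 0.9 0.9]
d 0.38 [1.6 1.6 1.7 1.7 1.7 1.7 1.6 1.7 1.8 1.8 1.8 1.8 1.7 1.7 1.7 1.7 1.7 1.7
 1.7 1.7 1.7 1.7 1.7 1.7 1.6 1.6]
```

b is at about 0.78 and c at about 0.81. Now d.

Emit:
move_arm(commands=[0, 0, 0.009, 0, 0, 0, 1, 0, 0, 0.006, 0, 0, 0, 1, 0, 0, 0.0038, 0, 0, 0, 1, 0, 0, 0, 0, 0, 0, 1])

```text
clock: 18.58
position: [0.5278, -0.1531, 0.1635]
eef_rot: [1.868, -2.525, -0.001]
wrist_force: [-0.6, -0.6, -3.0]
gripper_width: 0.0193
finger_force: 46.3
```

```bash
python3 -c "
from h import *
go('d')"
```

```text
t 18.57 p [ 0.5278 -0.1531  0.1635] yaw -107.0 tilt [-0.0007  0.0001] q6 [ 0.083 -0.38 ] F [-0.62 -0.56 -2.99] T [ 0.122  0.348 -0.026] w 0.0193 ff 46.3
d tool shift [ 0.0003 -0.0001] mouth z 0.0788 wrench theta mod 90deg 0.05 or -1.521
```

Emit:
move_arm(commands=[0, 0, 0, 0, 0, 0.06, 1, 0, 0, 0, 0, 0, 0.08, 1, 0, 0, 0, 0, 0, 0.09, 1, 0, 0, 0, 0, 0, 0.09, 1, 0, 0, 0, 0, 0, 0.09, 1, 0, 0, 0, 0, 0, 0.09, 1, 0, 0, 0, 0, 0, 0.09, 1, 0, 0, 0, 0, 0, 0.09, 1, 0, 0, 0, 0, 0, 0.09, 1, 0, 0, 0, 0, 0, 0.09, 1, 0, 0, 0, 0, 0, 0, 1])

```text
clock: 19.95
position: [0.5277, -0.1532, 0.1636]
eef_rot: [0.647, -3.073, -0.001]
wrist_force: [-2.6, 0.7, -3.4]
gripper_width: 0.0191
finger_force: 46.3
```

```bash
python3 -c "
from h import *
go('d')"
```

```text
t 19.95 p [ 0.5277 -0.1532  0.1636] yaw -156.24 tilt [-0.001   0.0004] q6 [ 0.083 -1.239] F [-2.56  0.74 -3.45] T [0.399 0.687 0.016] w 0.0191 ff 46.3
d tool shift [ 0.     -0.0003] mouth z 0.0789 wrench theta mod 90deg 0.91 or -0.661
```

Emit:
move_arm(commands=[0, 0, 0, 0, 0, -0.06, 1, 0, 0, -0.011, 0, 0, 0, 1, 0, 0, -0.015, 0, 0, 0.09, 1, -0.0208, 0.0286, 0, 0, 0, 0, 1, -0.0208, 0.0286, 0, 0, 0, 0, 1, 0, 0, 0.007, 0, 0, 0, 1, 0, 0, 0, 0, 0, 0, 1])

```text
clock: 20.82
position: [0.5451, -0.0848, 0.1828]
eef_rot: [0.599, -3.083, 0.0]
wrist_force: [-0.4, 0.1, -3.8]
gripper_width: 0.0195
finger_force: 46.4
```

```bash
python3 -c "
from h import *
go('a');c=snap('wrist','w8')
for b in 'bcd': head(c,b,np.arange(.5,1.2,.04))"
```

```text
t 20.82 p [ 0.5451 -0.0848  0.1828] yaw -158.0 tilt [-0.0004 -0.0002] q6 [ 0.21  -1.397] F [-0.38  0.09 -3.79] T [-0.051 -0.01   0.018] w 0.0195 ff 46.4
a tool shift [0.0001 0.    ] mouth z 0.0981 wrench theta mod 90deg 0.94 or -0.631
b 0.78 [6.7 7.  7.3 7.7 8.2 8.4 8.7 8.9 8.8 8.4 8.  7.6 7.2 6.8 6.4 6.1 6.  5.9]
c 0.78 [6.1 6.5 6.8 7.2 7.4 7.6 7.8 7.9 7.8 7.7 7.4 7.1 6.6 6.2 5.8 5.6 5.5 5.5]
d 0.78 [6.8 7.1 7.4 7.8 8.  8.4 8.8 9.1 9.1 8.8 8.6 8.2 7.7 7.5 7.2 7.  6.8 6.7]
```

Emit:
move_arm(commands=[0, 0, 0.009, 0, 0, 0, 1, 0, 0, 0.006, 0, 0, 0, 1, 0, 0, 0.0042, 0, 0, 0, 1, 0, 0, 0, 0, 0, 0, 1, 0, 0, 0, 0, 0, 0.06, 1, 0, 0, 0, 0, 0, 0.08, 1, 0, 0, 0, 0, 0, 0.08, 1, 0, 0, 0, 0, 0, 0.05, 1])

```text
clock: 21.88
position: [0.5449, -0.0846, 0.1634]
eef_rot: [0.176, -3.136, -0.0]
wrist_force: [-1.0, 0.0, -2.5]
gripper_width: 0.0196
finger_force: 46.3
```

```bash
python3 -c "
from h import *
go('a')"
```

```text
t 21.88 p [ 0.5449 -0.0846  0.1634] yaw -173.58 tilt [-0.001   0.0002] q6 [ 0.21  -1.669] F [-1.02  0.02 -2.53] T [0.349 0.461 0.079] w 0.0196 ff 46.3
a tool shift [-0.0002 -0.0003] mouth z 0.0787 wrench theta mod 90deg 1.212 or -0.358
```

Emit:
move_arm(commands=[0, 0, 0, 0, 0, 0.05, 1])

```text
clock: 22.0
position: [0.5449, -0.0847, 0.1634]
eef_rot: [0.098, -3.139, -0.0]
wrist_force: [-1.3, -0.4, -3.8]
gripper_width: 0.02
finger_force: 46.3
```

```bash
python3 -c "
from h import *
go('a')"
```

```text
t 22.0 p [ 0.5449 -0.0847  0.1634] yaw -176.43 tilt [-0.001   0.0002] q6 [ 0.21  -1.718] F [-1.26 -0.43 -3.76] T [0.301 0.487 0.088] w 0.02 ff 46.3
a tool shift [-0.0002 -0.0002] mouth z 0.0787 wrench theta mod 90deg 1.262 or -0.309
```

Emit:
move_arm(commands=[0, 0, 0, 0, 0, 0.025, 1])

```text
clock: 22.12
position: [0.5449, -0.0847, 0.1634]
eef_rot: [0.06, -3.14, -0.0]
wrist_force: [-1.1, -0.0, -3.5]
gripper_width: 0.0198
finger_force: 46.3
```

```bash
python3 -c "
from h import *
go('a')"
```

```text
t 22.12 p [ 0.5449 -0.0847  0.1634] yaw -177.82 tilt [-0.0009  0.0001] q6 [ 0.21  -1.743] F [-1.12 -0.01 -3.48] T [0.297 0.679 0.107] w 0.0198 ff 46.3
a tool shift [-0.0002 -0.0002] mouth z 0.0787 wrench theta mod 90deg 1.286 or -0.285
```

Emit:
move_arm(commands=[0, 0, 0, 0, 0, 0.02, 1])

```text
clock: 22.25
position: [0.5449, -0.0847, 0.1634]
eef_rot: [0.029, -3.141, -0.0]
wrist_force: [-1.6, 1.1, -5.1]
gripper_width: 0.0195
finger_force: 46.4
```

```bash
cat >> h.py <<'E'
def tz(b):
    from plant import get_state
    s=get_state();M=Ro.from_rotvec(s["eef_rot"]).as_matrix();t=(FX[2]-np.arctan2(M[1,0],M[0,0]))%(np.pi/2)
    print(b,'th',t.round(4),'T',np.round(s["ft_torque"],3),'F',np.round(s["wrist_force"],1),round(s["clock"],2))
E
python3 -c "
from h import *
tz('a')"
```

```text
a th 1.306 T [0.295 0.688 0.069] F [-1.6  1.1 -5.1] 22.25
```

Emit:
move_arm(commands=[0, 0, 0, 0, 0, 0.02, 1])

```text
clock: 22.38
position: [0.545, -0.0847, 0.1634]
eef_rot: [-0.003, -3.141, -0.0]
wrist_force: [-2.7, 0.7, -3.1]
gripper_width: 0.0196
finger_force: 46.4
```

```bash
python3 -c "
from h import *
tz('a')"
```

```text
a th 1.3264 T [0.381 0.852 0.068] F [-2.7  0.7 -3.1] 22.38
```

Emit:
move_arm(commands=[0, 0, 0, 0, 0, 0.02, 1])

```text
clock: 22.5
position: [0.545, -0.0847, 0.1634]
eef_rot: [-0.035, -3.141, -0.0]
wrist_force: [-2.5, 1.8, -4.3]
gripper_width: 0.0195
finger_force: 46.3
```

```bash
python3 -c "
from h import *
tz('a')"
```

```text
a th 1.3466 T [0.345 0.94  0.069] F [-2.5  1.8 -4.3] 22.5
```

Emit:
move_arm(commands=[0, 0, 0, 0, 0, 0.02, 1])

```text
clock: 22.62
position: [0.545, -0.0847, 0.1634]
eef_rot: [-0.067, -3.14, -0.0]
wrist_force: [-2.3, 0.6, -4.4]
gripper_width: 0.0196
finger_force: 46.3
```

```bash
python3 -c "
from h import *
tz('a')"
```

```text
a th 1.3667 T [0.419 0.94  0.133] F [-2.3  0.6 -4.4] 22.62
```

Emit:
move_arm(commands=[0, 0, 0, 0, 0, 0.015, 1])

```text
clock: 22.75
position: [0.545, -0.0847, 0.1635]
eef_rot: [-0.09, -3.14, -0.0]
wrist_force: [-1.6, 1.2, -3.7]
gripper_width: 0.0195
finger_force: 46.3
```

```bash
python3 -c "
from h import *
tz('a')"
```

```text
a th 1.3815 T [0.357 0.945 0.031] F [-1.6  1.2 -3.7] 22.75
```

Emit:
move_arm(commands=[0, 0, 0, 0, 0, 0.015, 1])

```text
clock: 22.88
position: [0.545, -0.0847, 0.1634]
eef_rot: [-0.113, -3.139, -0.0]
wrist_force: [-2.9, 0.5, -3.2]
gripper_width: 0.0193
finger_force: 46.2
```

```bash
python3 -c "
from h import *
tz('a')"
```

```text
a th 1.3964 T [0.322 1.046 0.056] F [-2.9  0.5 -3.2] 22.88
```

Emit:
move_arm(commands=[0, 0, 0, 0, 0, 0.02, 1])

```text
clock: 23.0
position: [0.5451, -0.0847, 0.1634]
eef_rot: [-0.145, -3.138, -0.0]
wrist_force: [-2.0, -0.0, -5.0]
gripper_width: 0.0199
finger_force: 46.2
```

```bash
python3 -c "
from h import *
tz('a')"
```

```text
a th 1.4167 T [0.323 1.008 0.045] F [-2. -0. -5.] 23.0
```

Emit:
move_arm(commands=[0, 0, 0, 0, 0, 0.02, 1])

```text
clock: 23.12
position: [0.5451, -0.0847, 0.1634]
eef_rot: [-0.177, -3.136, -0.0]
wrist_force: [-2.8, 0.8, -4.7]
gripper_width: 0.0195
finger_force: 46.2
```

```bash
python3 -c "
from h import *
tz('a')"
```

```text
a th 1.4369 T [0.321 1.114 0.093] F [-2.8  0.8 -4.7] 23.12
```

Emit:
move_arm(commands=[0, 0, 0, 0, 0, 0.02, 1])

```text
clock: 23.25
position: [0.5451, -0.0847, 0.1635]
eef_rot: [-0.208, -3.134, -0.0]
wrist_force: [-2.8, 1.0, -4.8]
gripper_width: 0.0193
finger_force: 46.2
```

```bash
python3 -c "
from h import *
tz('a')"
```

```text
a th 1.4568 T [0.288 1.246 0.18 ] F [-2.8  1.  -4.8] 23.25
```

Emit:
move_arm(commands=[0, 0, 0, 0, 0, 0.02, 1])

```text
clock: 23.38
position: [0.5451, -0.0847, 0.1635]
eef_rot: [-0.239, -3.132, 0.0]
wrist_force: [-2.8, 0.8, -4.4]
gripper_width: 0.0194
finger_force: 46.3
```

```bash
python3 -c "
from h import *
tz('a')"
```

```text
a th 1.4767 T [0.237 1.231 0.296] F [-2.8  0.8 -4.4] 23.38
```

Bolt a has reached its stop (moment 0.08 → 0.30 N m). Easing off, then to c.

Emit:
move_arm(commands=[0, 0, 0, 0, 0, -0.1, 1, 0, 0, 0, 0, 0, 0, 1, 0, 0, -0.011, 0, 0, 0, 1, 0, 0, -0.015, 0, 0, -0.117, 1, 0, 0, 0, 0, 0, -0.15, 1, 0, 0, 0, 0, 0, -0.15, 1, 0, 0, 0, 0, 0, -0.14, 1, 0.0501, -0.0018, 0, 0, 0, 0, 1, 0.0501, -0.0018, 0, 0, 0, 0, 1, 0, 0, 0.007, 0, 0, 0, 1, 0, 0, 0, 0, 0, 0, 1])

```text
clock: 24.75
position: [0.4597, -0.1365, 0.1833]
eef_rot: [-0.784, 3.04, -0.0]
wrist_force: [-0.2, 0.8, -3.3]
gripper_width: 0.0196
finger_force: 46.4
```

```bash
python3 -c "
from h import *
go('c');c=snap('wrist','w9')
for b in 'abd': head(c,b,np.arange(.6,1.6,.05))"
```

```text
t 24.75 p [ 0.4597 -0.1365  0.1833] yaw -151.1 tilt [0.0019 0.0002] q6 [ 0.134 -1.2  ] F [-0.2   0.81 -3.29] T [-0.003  0.011  0.048] w 0.0196 ff 46.4
c tool shift [0.0008 0.0007] mouth z 0.0986 wrench theta mod 90deg 0.82 or -0.751
a 1.25 [2.  2.1 2.1 2.2 2.2 2.3 2.4 2.5 2.6 2.7 2.8 2.9 3.  3.  3.  3.  2.9 2.8
 2.7 2.5]
b 0.8 [ 9.5 10.  10.4 10.7 10.8 10.5 10.1  9.4  8.7  8.1  7.7  7.5  7.4  7.4
  7.3  7.3  7.3  7.2  7.3  7.4]
d 1.4 [7.9 8.2 8.5 8.5 8.5 8.3 8.2 8.2 8.1 8.3 8.3 8.4 8.4 8.5 8.7 8.6 8.7 8.5
 8.2 8. ]
```

Emit:
move_arm(commands=[0.0002, 0.0002, 0.009, 0, 0, 0, 1, 0, 0, 0.006, 0, 0, 0, 1, 0, 0, 0.0042, 0, 0, 0, 1, 0, 0, 0, 0, 0, 0, 1, 0, 0, 0, 0, 0, 0.06, 1, 0, 0, 0, 0, 0, 0.09, 1, 0, 0, 0, 0, 0, 0.09, 1, 0, 0, 0, 0, 0, 0.09, 1, 0, 0, 0, 0, 0, 0.08, 1, 0, 0, 0, 0, 0, 0.02, 1])

```text
clock: 26.05
position: [0.459, -0.1362, 0.1632]
eef_rot: [0.119, -3.139, -0.001]
wrist_force: [-0.8, 0.7, -3.4]
gripper_width: 0.0196
finger_force: 46.3
```

```bash
python3 -c "
from h import *
go('c')"
```

```text
t 26.05 p [ 0.459  -0.1362  0.1632] yaw -175.67 tilt [-0.0004  0.0004] q6 [ 0.134 -1.629] F [-0.79  0.71 -3.36] T [0.299 0.107 0.102] w 0.0196 ff 46.3
c tool shift [-0.0002 -0.    ] mouth z 0.0785 wrench theta mod 90deg 1.249 or -0.322
```

Emit:
move_arm(commands=[0, 0, 0, 0, 0, 0.025, 1])

```text
clock: 26.18
position: [0.4589, -0.1362, 0.1632]
eef_rot: [0.08, -3.14, -0.001]
wrist_force: [0.4, 0.9, -3.4]
gripper_width: 0.0197
finger_force: 46.3
```

```bash
python3 -c "
from h import *
tz('c')"
```

```text
c th 1.2736 T [0.291 0.107 0.098] F [ 0.4  0.9 -3.4] 26.18
```

Emit:
move_arm(commands=[0, 0, 0, 0, 0, 0.015, 1])

```text
clock: 26.3
position: [0.459, -0.1362, 0.1632]
eef_rot: [0.056, -3.141, -0.001]
wrist_force: [-1.1, -0.3, -4.3]
gripper_width: 0.0196
finger_force: 46.3
```

```bash
python3 -c "
from h import *
tz('c')"
```

```text
c th 1.2889 T [0.355 0.071 0.041] F [-1.1 -0.3 -4.3] 26.3
```

Emit:
move_arm(commands=[0, 0, 0, 0, 0, 0.015, 1])

```text
clock: 26.42
position: [0.459, -0.1362, 0.1632]
eef_rot: [0.032, -3.141, -0.0]
wrist_force: [-0.8, 0.9, -4.6]
gripper_width: 0.0196
finger_force: 46.3
```

```bash
python3 -c "
from h import *
tz('c')"
```

```text
c th 1.304 T [0.413 0.081 0.117] F [-0.8  0.9 -4.6] 26.43
```

Emit:
move_arm(commands=[0, 0, 0, 0, 0, 0.015, 1])

```text
clock: 26.55
position: [0.4589, -0.1362, 0.1632]
eef_rot: [0.008, -3.141, -0.0]
wrist_force: [0.5, 0.5, -4.9]
gripper_width: 0.0194
finger_force: 46.2
```

```bash
python3 -c "
from h import *
tz('c')"
```

```text
c th 1.3193 T [0.449 0.121 0.094] F [ 0.5  0.5 -4.9] 26.55
```

Emit:
move_arm(commands=[0, 0, 0, 0, 0, 0.015, 1])

```text
clock: 26.68
position: [0.459, -0.1363, 0.1632]
eef_rot: [-0.016, -3.141, -0.0]
wrist_force: [-0.7, 1.8, -4.2]
gripper_width: 0.0196
finger_force: 46.2
```

```bash
python3 -c "
from h import *
tz('c')"
```

```text
c th 1.3344 T [0.543 0.068 0.116] F [-0.7  1.8 -4.2] 26.68
```

Emit:
move_arm(commands=[0, 0, 0, 0, 0, 0.015, 1])

```text
clock: 26.8
position: [0.459, -0.1363, 0.1632]
eef_rot: [-0.039, -3.141, -0.0]
wrist_force: [0.2, 1.4, -5.6]
gripper_width: 0.0195
finger_force: 46.2
```

```bash
python3 -c "
from h import *
tz('c')"
```

```text
c th 1.3494 T [0.532 0.066 0.092] F [ 0.2  1.4 -5.6] 26.8
```

Emit:
move_arm(commands=[0, 0, 0, 0, 0, 0.015, 1])

```text
clock: 26.92
position: [0.459, -0.1363, 0.1633]
eef_rot: [-0.063, -3.141, -0.0]
wrist_force: [-0.1, 1.5, -4.5]
gripper_width: 0.0194
finger_force: 46.2
```

```bash
python3 -c "
from h import *
tz('c')"
```

```text
c th 1.3644 T [0.579 0.08  0.143] F [-0.1  1.5 -4.5] 26.93
```

Emit:
move_arm(commands=[0, 0, 0, 0, 0, 0.015, 1])

```text
clock: 27.05
position: [0.459, -0.1363, 0.1633]
eef_rot: [-0.086, -3.14, -0.0]
wrist_force: [-1.2, 1.3, -5.6]
gripper_width: 0.0193
finger_force: 46.2
```

```bash
python3 -c "
from h import *
tz('c')"
```

```text
c th 1.3793 T [0.543 0.051 0.231] F [-1.2  1.3 -5.6] 27.05
```

Emit:
move_arm(commands=[0, 0, 0, 0, 0, 0.015, 1])

```text
clock: 27.18
position: [0.459, -0.1363, 0.1633]
eef_rot: [-0.11, -3.14, -0.0]
wrist_force: [-0.4, 1.5, -5.1]
gripper_width: 0.0195
finger_force: 46.3
```

```bash
python3 -c "
from h import *
tz('c')"
```

```text
c th 1.3942 T [0.552 0.201 0.299] F [-0.4  1.5 -5.1] 27.18
```

c is tight. Easing off, then to b.

Emit:
move_arm(commands=[0, 0, 0, 0, 0, -0.1, 1, 0, 0, 0, 0, 0, 0, 1, 0, 0, -0.011, 0, 0, 0, 1, 0, 0, -0.015, 0, 0, -0.124, 1, 0, 0, 0, 0, 0, -0.13, 1, 0, 0, 0, 0, 0, -0.13, 1, 0, 0, 0, 0, 0, -0.11, 1, -0.0247, 0.0254, 0, 0, 0, 0, 1, -0.0247, 0.0254, 0, 0, 0, 0, 1, 0, 0, 0.007, 0, 0, 0, 1, 0, 0, 0, 0, 0, 0, 1])

```text
clock: 28.55
position: [0.4761, -0.0678, 0.1824]
eef_rot: [0.814, -3.034, 0.0]
wrist_force: [-0.3, -0.9, -3.3]
gripper_width: 0.0198
finger_force: 46.4
```

```bash
python3 -c "
from h import *
go('b');c=snap('wrist','w10')
for b in 'cd': head(c,b,np.arange(.6,1.6,.05))"
```

```text
t 28.55 p [ 0.4761 -0.0678  0.1824] yaw -149.96 tilt [-0.0006 -0.0004] q6 [ 0.28  -1.326] F [-0.26 -0.87 -3.31] T [-0.047  0.052  0.023] w 0.0198 ff 46.4
b tool shift [-0.0004  0.0001] mouth z 0.0977 wrench theta mod 90deg 0.8 or -0.771
c 1.25 [5.8 5.8 5.9 6.1 6.3 6.5 6.7 6.9 7.  7.3 7.9 8.4 8.7 8.8 8.5 8.  7.5 7.2
 7.  6.7]
d 0.8 [7.9 8.5 9.  9.3 9.4 9.3 9.  8.5 8.  7.5 7.2 7.1 7.1 7.  6.8 6.7 6.6 6.5
 6.3 6.3]
```

Emit:
move_arm(commands=[-0.0002, 0, 0.009, 0, 0, 0, 1, 0, 0, 0.006, 0, 0, 0, 1, 0, 0, 0.004, 0, 0, 0, 1, 0, 0, 0, 0, 0, 0, 1, 0, 0, 0, 0, 0, 0.06, 1, 0, 0, 0, 0, 0, 0.09, 1, 0, 0, 0, 0, 0, 0.09, 1, 0, 0, 0, 0, 0, 0.09, 1, 0, 0, 0, 0, 0, 0.09, 1, 0, 0, 0, 0, 0, 0.03, 1])

```text
clock: 29.85
position: [0.4762, -0.0675, 0.1632]
eef_rot: [0.116, -3.139, -0.0]
wrist_force: [-1.3, 0.6, -4.0]
gripper_width: 0.0194
finger_force: 46.4
```

```bash
python3 -c "
from h import *
go('b')"
```

```text
t 29.85 p [ 0.4762 -0.0675  0.1632] yaw -175.75 tilt [-0.0009  0.0001] q6 [ 0.28  -1.776] F [-1.28  0.6  -3.96] T [0.212 0.556 0.101] w 0.0194 ff 46.4
b tool shift [-0.0002 -0.0001] mouth z 0.0785 wrench theta mod 90deg 1.25 or -0.321
```

Emit:
move_arm(commands=[0, 0, 0, 0, 0, 0.03, 1])

```text
clock: 29.98
position: [0.4762, -0.0675, 0.1632]
eef_rot: [0.07, -3.14, -0.0]
wrist_force: [-2.1, 0.0, -3.4]
gripper_width: 0.0199
finger_force: 46.3
```

```bash
python3 -c "
from h import *
tz('b')"
```

```text
b th 1.28 T [0.192 0.679 0.07 ] F [-2.1  0.  -3.4] 29.98
```

Emit:
move_arm(commands=[0, 0, 0, 0, 0, 0.015, 1])

```text
clock: 30.1
position: [0.4763, -0.0675, 0.1632]
eef_rot: [0.046, -3.141, -0.0]
wrist_force: [-2.5, 0.6, -3.5]
gripper_width: 0.0195
finger_force: 46.3
```

```bash
python3 -c "
from h import *
tz('b')"
```

```text
b th 1.2949 T [0.122 0.715 0.068] F [-2.5  0.6 -3.5] 30.1
```

Emit:
move_arm(commands=[0, 0, 0, 0, 0, 0.015, 1])

```text
clock: 30.22
position: [0.4763, -0.0675, 0.1632]
eef_rot: [0.022, -3.141, -0.0]
wrist_force: [-1.4, 0.6, -4.6]
gripper_width: 0.0196
finger_force: 46.3
```

```bash
python3 -c "
from h import *
tz('b')"
```

```text
b th 1.31 T [0.148 0.763 0.08 ] F [-1.4  0.6 -4.6] 30.23
```

Emit:
move_arm(commands=[0, 0, 0, 0, 0, 0.02, 1])

```text
clock: 30.35
position: [0.4763, -0.0675, 0.1632]
eef_rot: [-0.01, -3.141, -0.0]
wrist_force: [-1.8, -0.8, -3.4]
gripper_width: 0.0197
finger_force: 46.3
```

```bash
python3 -c "
from h import *
tz('b')"
```

```text
b th 1.3305 T [0.109 0.832 0.07 ] F [-1.8 -0.8 -3.4] 30.35
```

Emit:
move_arm(commands=[0, 0, 0, 0, 0, 0.015, 1])

```text
clock: 30.48
position: [0.4763, -0.0675, 0.1632]
eef_rot: [-0.033, -3.141, 0.0]
wrist_force: [-1.8, 0.8, -4.3]
gripper_width: 0.0194
finger_force: 46.2
```

```bash
python3 -c "
from h import *
tz('b')"
```

```text
b th 1.3454 T [0.072 0.832 0.089] F [-1.8  0.8 -4.3] 30.48
```

Emit:
move_arm(commands=[0, 0, 0, 0, 0, 0.015, 1])

```text
clock: 30.6
position: [0.4764, -0.0675, 0.1633]
eef_rot: [-0.057, -3.141, -0.0]
wrist_force: [-3.0, 0.5, -4.6]
gripper_width: 0.0197
finger_force: 46.2
```

```bash
python3 -c "
from h import *
tz('b')"
```

```text
b th 1.3605 T [0.083 0.931 0.134] F [-3.   0.5 -4.6] 30.6
```

Emit:
move_arm(commands=[0, 0, 0, 0, 0, 0.015, 1])

```text
clock: 30.72
position: [0.4764, -0.0676, 0.1633]
eef_rot: [-0.08, -3.14, 0.0]
wrist_force: [-2.7, 0.1, -4.9]
gripper_width: 0.0196
finger_force: 46.2
```

```bash
python3 -c "
from h import *
tz('b')"
```

```text
b th 1.3755 T [0.051 0.927 0.114] F [-2.7  0.1 -4.9] 30.73
```

Emit:
move_arm(commands=[0, 0, 0, 0, 0, 0.015, 1])

```text
clock: 30.85
position: [0.4764, -0.0675, 0.1633]
eef_rot: [-0.104, -3.139, 0.0]
wrist_force: [-2.0, 0.5, -5.5]
gripper_width: 0.0197
finger_force: 46.2
```

```bash
python3 -c "
from h import *
tz('b')"
```

```text
b th 1.3905 T [0.033 1.    0.078] F [-2.   0.5 -5.5] 30.85
```

Emit:
move_arm(commands=[0, 0, 0, 0, 0, 0.02, 1])

```text
clock: 30.98
position: [0.4764, -0.0675, 0.1633]
eef_rot: [-0.136, -3.138, -0.0]
wrist_force: [-2.7, -0.1, -6.4]
gripper_width: 0.0193
finger_force: 46.1
```

```bash
python3 -c "
from h import *
tz('b')"
```

```text
b th 1.4108 T [-0.017  1.006 -0.013] F [-2.7 -0.1 -6.4] 30.98
```

Emit:
move_arm(commands=[0, 0, 0, 0, 0, 0.015, 1])

```text
clock: 31.1
position: [0.4764, -0.0675, 0.1633]
eef_rot: [-0.159, -3.137, -0.0]
wrist_force: [-2.2, -0.4, -5.4]
gripper_width: 0.0196
finger_force: 46.1
```

```bash
python3 -c "
from h import *
tz('b')"
```

```text
b th 1.4257 T [-0.064  1.01   0.03 ] F [-2.2 -0.4 -5.4] 31.1
```

Emit:
move_arm(commands=[0, 0, 0, 0, 0, 0.015, 1])

```text
clock: 31.22
position: [0.4764, -0.0676, 0.1633]
eef_rot: [-0.182, -3.136, 0.0]
wrist_force: [-2.5, -1.3, -5.4]
gripper_width: 0.0197
finger_force: 46.1
```

```bash
python3 -c "
from h import *
tz('b')"
```

```text
b th 1.4405 T [-0.129  1.034  0.114] F [-2.5 -1.3 -5.4] 31.23
```

Emit:
move_arm(commands=[0, 0, 0, 0, 0, 0.015, 1])

```text
clock: 31.35
position: [0.4764, -0.0675, 0.1633]
eef_rot: [-0.206, -3.134, -0.0]
wrist_force: [-2.0, -1.0, -6.0]
gripper_width: 0.0195
finger_force: 46.1
```

```bash
python3 -c "
from h import *
tz('b')"
```

```text
b th 1.4555 T [-0.106  1.019  0.079] F [-2. -1. -6.] 31.35
```

Emit:
move_arm(commands=[0, 0, 0, 0, 0, 0.015, 1])

```text
clock: 31.48
position: [0.4764, -0.0676, 0.1633]
eef_rot: [-0.229, -3.133, 0.0]
wrist_force: [-2.6, 0.4, -5.7]
gripper_width: 0.0195
finger_force: 46.1
```

```bash
python3 -c "
from h import *
tz('b')"
```

```text
b th 1.4705 T [-0.089  1.105  0.112] F [-2.6  0.4 -5.7] 31.48
```

Emit:
move_arm(commands=[0, 0, 0, 0, 0, 0.015, 1])

```text
clock: 31.6
position: [0.4764, -0.0675, 0.1633]
eef_rot: [-0.253, -3.131, -0.0]
wrist_force: [-2.3, -0.2, -6.3]
gripper_width: 0.0193
finger_force: 46.0
```

```bash
python3 -c "
from h import *
tz('b')"
```

```text
b th 1.4855 T [-0.113  1.084  0.103] F [-2.3 -0.2 -6.3] 31.6
```

Emit:
move_arm(commands=[0, 0, 0, 0, 0, 0.018, 1])

```text
clock: 31.72
position: [0.4764, -0.0675, 0.1633]
eef_rot: [-0.281, -3.129, 0.0]
wrist_force: [-2.9, 0.2, -5.7]
gripper_width: 0.0191
finger_force: 46.0
```

```bash
python3 -c "
from h import *
tz('b')"
```

```text
b th 1.5037 T [-0.134  1.094  0.075] F [-2.9  0.2 -5.7] 31.73
```

Emit:
move_arm(commands=[0, 0, 0, 0, 0, 0.015, 1])

```text
clock: 31.85
position: [0.4764, -0.0676, 0.1633]
eef_rot: [-0.305, -3.127, -0.0]
wrist_force: [-2.3, -0.6, -6.4]
gripper_width: 0.0197
finger_force: 46.0
```

```bash
python3 -c "
from h import *
tz('b')"
```

```text
b th 1.5186 T [-0.206  1.086  0.06 ] F [-2.3 -0.6 -6.4] 31.85
```

Emit:
move_arm(commands=[0, 0, 0, 0, 0, 0.015, 1])

```text
clock: 31.98
position: [0.4764, -0.0675, 0.1633]
eef_rot: [-0.328, -3.124, 0.0]
wrist_force: [-1.8, -0.2, -5.1]
gripper_width: 0.0195
finger_force: 46.0
```

```bash
python3 -c "
from h import *
tz('b')"
```

```text
b th 1.5335 T [-0.205  1.159  0.077] F [-1.8 -0.2 -5.1] 31.98
```

Emit:
move_arm(commands=[0, 0, 0, 0, 0, 0.018, 1])

```text
clock: 32.1
position: [0.4764, -0.0675, 0.1633]
eef_rot: [-0.356, -3.121, -0.0]
wrist_force: [-2.4, -1.7, -5.9]
gripper_width: 0.0194
finger_force: 46.0
```

```bash
python3 -c "
from h import *
tz('b')"
```

```text
b th 1.5517 T [-0.248  1.163  0.09 ] F [-2.4 -1.7 -5.9] 32.1
```

Emit:
move_arm(commands=[0, 0, 0, 0, 0, 0.015, 1])

```text
clock: 32.22
position: [0.4764, -0.0676, 0.1633]
eef_rot: [-0.38, -3.118, 0.0]
wrist_force: [-2.9, -0.6, -6.2]
gripper_width: 0.0196
finger_force: 46.0
```

```bash
python3 -c "
from h import *
tz('b')"
```

```text
b th 1.5666 T [-0.249  1.206  0.066] F [-2.9 -0.6 -6.2] 32.23
```

Emit:
move_arm(commands=[0, 0, 0, 0, 0, 0.015, 1])

```text
clock: 32.35
position: [0.4764, -0.0675, 0.1633]
eef_rot: [-0.403, -3.115, 0.0]
wrist_force: [-3.9, -0.7, -6.8]
gripper_width: 0.0193
finger_force: 46.0
```

```bash
python3 -c "
from h import *
tz('b')"
```

```text
b th 0.0107 T [-0.295  1.23   0.08 ] F [-3.9 -0.7 -6.8] 32.35
```

Emit:
move_arm(commands=[0, 0, 0, 0, 0, 0.018, 1])

```text
clock: 32.48
position: [0.4765, -0.0675, 0.1634]
eef_rot: [-0.431, -3.112, -0.0]
wrist_force: [-3.0, 0.3, -6.7]
gripper_width: 0.0197
finger_force: 46.0
```

```bash
python3 -c "
from h import *
tz('b')"
```

```text
b th 0.0289 T [-0.286  1.209  0.053] F [-3.   0.3 -6.7] 32.48
```

Emit:
move_arm(commands=[0, 0, 0, 0, 0, 0.015, 1])

```text
clock: 32.6
position: [0.4764, -0.0675, 0.1633]
eef_rot: [-0.454, -3.108, 0.0]
wrist_force: [-2.4, -0.2, -5.9]
gripper_width: 0.0191
finger_force: 46.0
```

```bash
python3 -c "
from h import *
tz('b')"
```

```text
b th 0.0437 T [-0.364  1.276  0.051] F [-2.4 -0.2 -5.9] 32.6
```

Emit:
move_arm(commands=[0, 0, 0, 0, 0, 0.015, 1])

```text
clock: 32.72
position: [0.4764, -0.0675, 0.1633]
eef_rot: [-0.478, -3.105, 0.0]
wrist_force: [-4.1, -1.1, -6.1]
gripper_width: 0.0196
finger_force: 45.9
```

```bash
python3 -c "
from h import *
tz('b')"
```

```text
b th 0.0587 T [-0.368  1.34   0.11 ] F [-4.1 -1.1 -6.1] 32.73
```

Emit:
move_arm(commands=[0, 0, 0, 0, 0, 0.015, 1])

```text
clock: 32.85
position: [0.4765, -0.0676, 0.1634]
eef_rot: [-0.501, -3.101, 0.0]
wrist_force: [-2.9, -1.5, -5.4]
gripper_width: 0.0193
finger_force: 46.1
```

```bash
python3 -c "
from h import *
tz('b')"
```

```text
b th 0.0737 T [-0.335  1.34   0.133] F [-2.9 -1.5 -5.4] 32.85
```

Emit:
move_arm(commands=[0, 0, 0, 0, 0, 0.015, 1])

```text
clock: 32.98
position: [0.4765, -0.0676, 0.1635]
eef_rot: [-0.524, -3.098, 0.0]
wrist_force: [-4.0, -0.2, -5.0]
gripper_width: 0.0194
finger_force: 46.1
```

```bash
python3 -c "
from h import *
tz('b')"
```

```text
b th 0.0885 T [-0.391  1.41   0.236] F [-4.  -0.2 -5. ] 32.98
```

Emit:
move_arm(commands=[0, 0, 0, 0, 0, 0.01, 1])

```text
clock: 33.1
position: [0.4765, -0.0675, 0.1635]
eef_rot: [0.539, 3.095, -0.0]
wrist_force: [-3.5, -0.5, -4.6]
gripper_width: 0.0193
finger_force: 46.2
```

```bash
python3 -c "
from h import *
tz('b')"
```

```text
b th 0.0983 T [-0.383  1.415  0.287] F [-3.5 -0.5 -4.6] 33.1
```

b is tight. To d.

Emit:
move_arm(commands=[0, 0, 0, 0, 0, -0.1, 1, 0, 0, 0, 0, 0, 0, 1, 0, 0, -0.011, 0, 0, 0, 1, 0, 0, -0.015, 0, 0, -0.129, 1, 0, 0, 0, 0, 0, -0.155, 1, 0, 0, 0, 0, 0, -0.155, 1, 0, 0, 0, 0, 0, -0.155, 1, 0, 0, 0, 0, 0, -0.155, 1, -0.0017, -0.05, 0, 0, 0, 0, 1, -0.0017, -0.05, 0, 0, 0, 0, 1, 0, 0, 0.007, 0, 0, 0, 1, 0, 0, 0, 0, 0, 0, 1])

```text
clock: 34.6
position: [0.5281, -0.1534, 0.1824]
eef_rot: [-0.782, 3.042, 0.0]
wrist_force: [0.2, 0.5, -3.6]
gripper_width: 0.0194
finger_force: 46.9
```

```bash
python3 -c "
from h import *
go('d');c=snap('wrist','w11')
for b in 'bc': head(c,b,np.arange(.9,1.7,.04))"
```

```text
t 34.6 p [ 0.5281 -0.1534  0.1824] yaw -151.17 tilt [0.0003 0.0002] q6 [ 0.083 -1.15 ] F [ 0.21  0.54 -3.55] T [ 0.007 -0.031  0.003] w 0.0194 ff 46.9
d tool shift [0.0005 0.0002] mouth z 0.0977 wrench theta mod 90deg 0.821 or -0.75
b 1.5 [6.  6.1 6.1 6.1 6.3 6.5 6.7 6.9 7.1 7.4 7.7 8.1 8.4 8.7 8.7 8.7 8.7 8.6
 8.4 8.1]
c 1.22 [5.9 6.  6.3 6.4 6.7 6.9 7.3 7.6 7.7 7.5 7.3 6.9 6.5 6.3 6.1 5.9 5.8 5.7
 5.6 5.5]
```

Emit:
move_arm(commands=[0.0003, 0.0001, 0.009, 0, 0, 0, 1, 0, 0, 0.006, 0, 0, 0, 1, 0, 0, 0.0039, 0, 0, 0, 1, 0, 0, 0, 0, 0, 0, 1, 0, 0, 0, 0, 0, 0.06, 1, 0, 0, 0, 0, 0, 0.09, 1, 0, 0, 0, 0, 0, 0.09, 1, 0, 0, 0, 0, 0, 0.09, 1, 0, 0, 0, 0, 0, 0.08, 1, 0, 0, 0, 0, 0, 0.04, 1])

```text
clock: 35.9
position: [0.5275, -0.1533, 0.1635]
eef_rot: [-0.084, 3.14, 0.001]
wrist_force: [-0.3, -0.4, -3.8]
gripper_width: 0.0197
finger_force: 47.0
```

```bash
python3 -c "
from h import *
go('d')"
```

```text
t 35.9 p [ 0.5275 -0.1533  0.1635] yaw -176.95 tilt [0.     0.0004] q6 [ 0.083 -1.6  ] F [-0.32 -0.42 -3.78] T [0.224 0.067 0.088] w 0.0197 ff 47.0
d tool shift [-0.0001 -0.0002] mouth z 0.0788 wrench theta mod 90deg 1.271 or -0.3
```

Emit:
move_arm(commands=[0, 0, 0, 0, 0, 0.02, 1])

```text
clock: 36.02
position: [0.5275, -0.1533, 0.1635]
eef_rot: [-0.054, 3.141, 0.001]
wrist_force: [0.4, 1.1, -3.5]
gripper_width: 0.0195
finger_force: 47.0
```

```bash
python3 -c "
from h import *
tz('d')"
```

```text
d th 1.2899 T [0.254 0.053 0.035] F [ 0.4  1.1 -3.5] 36.02
```

Emit:
move_arm(commands=[0, 0, 0, 0, 0, 0.015, 1])

```text
clock: 36.15
position: [0.5275, -0.1533, 0.1635]
eef_rot: [0.031, -3.141, -0.001]
wrist_force: [-0.2, 2.0, -3.5]
gripper_width: 0.0193
finger_force: 47.0
```

```bash
python3 -c "
from h import *
tz('d')"
```

```text
d th 1.3048 T [0.404 0.057 0.105] F [-0.2  2.  -3.5] 36.15
```

Emit:
move_arm(commands=[0, 0, 0, 0, 0, 0.015, 1])

```text
clock: 36.28
position: [0.5275, -0.1533, 0.1635]
eef_rot: [-0.007, 3.142, 0.001]
wrist_force: [-0.5, 1.4, -3.3]
gripper_width: 0.0196
finger_force: 47.0
```

```bash
python3 -c "
from h import *
tz('d')"
```

```text
d th 1.32 T [0.506 0.054 0.058] F [-0.5  1.4 -3.3] 36.27
```

Emit:
move_arm(commands=[0, 0, 0, 0, 0, 0.018, 1])

```text
clock: 36.4
position: [0.5275, -0.1534, 0.1635]
eef_rot: [0.022, 3.141, 0.0]
wrist_force: [0.4, 0.9, -3.0]
gripper_width: 0.0196
finger_force: 47.0
```

```bash
python3 -c "
from h import *
tz('d')"
```

```text
d th 1.3384 T [ 0.575 -0.003  0.061] F [ 0.4  0.9 -3. ] 36.4
```

Emit:
move_arm(commands=[0, 0, 0, 0, 0, 0.015, 1])

```text
clock: 36.52
position: [0.5275, -0.1534, 0.1635]
eef_rot: [0.046, 3.141, 0.0]
wrist_force: [-0.4, 1.4, -3.4]
gripper_width: 0.0195
finger_force: 47.1
```

```bash
python3 -c "
from h import *
tz('d')"
```

```text
d th 1.3534 T [ 0.563 -0.009  0.093] F [-0.4  1.4 -3.4] 36.52
```

Emit:
move_arm(commands=[0, 0, 0, 0, 0, 0.015, 1])

```text
clock: 36.65
position: [0.5276, -0.1534, 0.1635]
eef_rot: [0.069, 3.141, 0.0]
wrist_force: [-0.4, 1.6, -4.8]
gripper_width: 0.0194
finger_force: 47.1
```

```bash
python3 -c "
from h import *
tz('d')"
```

```text
d th 1.3684 T [0.571 0.001 0.08 ] F [-0.4  1.6 -4.8] 36.65
```

Emit:
move_arm(commands=[0, 0, 0, 0, 0, 0.018, 1])

```text
clock: 36.78
position: [0.5275, -0.1534, 0.1635]
eef_rot: [0.098, 3.14, 0.0]
wrist_force: [1.0, 1.4, -2.8]
gripper_width: 0.0194
finger_force: 47.1
```

```bash
python3 -c "
from h import *
tz('d')"
```

```text
d th 1.3865 T [ 0.669 -0.027  0.081] F [ 1.   1.4 -2.8] 36.77
```

Emit:
move_arm(commands=[0, 0, 0, 0, 0, 0.015, 1])

```text
clock: 36.9
position: [0.5275, -0.1534, 0.1635]
eef_rot: [0.121, 3.139, 0.0]
wrist_force: [-0.1, 1.4, -3.1]
gripper_width: 0.0197
finger_force: 47.1
```

```bash
python3 -c "
from h import *
tz('d')"
```

```text
d th 1.4015 T [ 0.683 -0.007  0.1  ] F [-0.1  1.4 -3.1] 36.9
```

Emit:
move_arm(commands=[0, 0, 0, 0, 0, 0.015, 1])

```text
clock: 37.02
position: [0.5275, -0.1534, 0.1635]
eef_rot: [0.145, 3.138, 0.0]
wrist_force: [-0.4, 1.0, -3.0]
gripper_width: 0.0196
finger_force: 47.1
```

```bash
python3 -c "
from h import *
tz('d')"
```

```text
d th 1.4164 T [ 0.727 -0.044  0.058] F [-0.4  1.  -3. ] 37.02
```

Emit:
move_arm(commands=[0, 0, 0, 0, 0, 0.018, 1])

```text
clock: 37.15
position: [0.5275, -0.1534, 0.1635]
eef_rot: [0.173, 3.137, 0.0]
wrist_force: [-0.5, 0.5, -3.6]
gripper_width: 0.0193
finger_force: 47.1
```

```bash
python3 -c "
from h import *
tz('d')"
```

```text
d th 1.4346 T [ 0.728 -0.028  0.059] F [-0.5  0.5 -3.6] 37.15
```

Emit:
move_arm(commands=[0, 0, 0, 0, 0, 0.015, 1])

```text
clock: 37.28
position: [0.5275, -0.1534, 0.1635]
eef_rot: [0.197, 3.135, 0.0]
wrist_force: [1.0, 2.1, -3.0]
gripper_width: 0.0194
finger_force: 47.0
```

```bash
python3 -c "
from h import *
tz('d')"
```

```text
d th 1.4496 T [ 0.751 -0.094  0.093] F [ 1.   2.1 -3. ] 37.27
```

Emit:
move_arm(commands=[0, 0, 0, 0, 0, 0.015, 1])

```text
clock: 37.4
position: [0.5275, -0.1534, 0.1635]
eef_rot: [0.22, 3.134, 0.0]
wrist_force: [0.8, 2.3, -3.7]
gripper_width: 0.0196
finger_force: 47.0
```

```bash
python3 -c "
from h import *
tz('d')"
```

```text
d th 1.4645 T [ 0.786 -0.154  0.1  ] F [ 0.8  2.3 -3.7] 37.4
```

Emit:
move_arm(commands=[0, 0, 0, 0, 0, 0.018, 1])

```text
clock: 37.52
position: [0.5275, -0.1534, 0.1635]
eef_rot: [-0.248, -3.132, -0.0]
wrist_force: [1.3, 1.9, -3.6]
gripper_width: 0.0194
finger_force: 47.0
```

```bash
python3 -c "
from h import *
tz('d')"
```

```text
d th 1.4826 T [ 0.749 -0.09   0.059] F [ 1.3  1.9 -3.6] 37.52
```

Emit:
move_arm(commands=[0, 0, 0, 0, 0, 0.015, 1])

```text
clock: 37.65
position: [0.5276, -0.1534, 0.1635]
eef_rot: [0.272, 3.13, 0.0]
wrist_force: [-0.4, 2.9, -2.8]
gripper_width: 0.0193
finger_force: 47.0
```

```bash
python3 -c "
from h import *
tz('d')"
```

```text
d th 1.4975 T [ 0.724 -0.177  0.122] F [-0.4  2.9 -2.8] 37.65
```

Emit:
move_arm(commands=[0, 0, 0, 0, 0, 0.015, 1])

```text
clock: 37.78
position: [0.5275, -0.1534, 0.1635]
eef_rot: [-0.295, -3.128, -0.0]
wrist_force: [1.1, 1.9, -3.7]
gripper_width: 0.0193
finger_force: 47.0
```

```bash
python3 -c "
from h import *
tz('d')"
```

```text
d th 1.5125 T [ 0.754 -0.213  0.058] F [ 1.1  1.9 -3.7] 37.77
```

Emit:
move_arm(commands=[0, 0, 0, 0, 0, 0.018, 1])

```text
clock: 37.9
position: [0.5275, -0.1535, 0.1635]
eef_rot: [-0.324, -3.125, -0.0]
wrist_force: [1.0, 1.8, -4.1]
gripper_width: 0.0198
finger_force: 47.0
```

```bash
python3 -c "
from h import *
tz('d')"
```

```text
d th 1.5307 T [ 0.746 -0.084  0.081] F [ 1.   1.8 -4.1] 37.9
```

Emit:
move_arm(commands=[0, 0, 0, 0, 0, 0.015, 1])

```text
clock: 38.02
position: [0.5275, -0.1534, 0.1635]
eef_rot: [-0.347, -3.122, -0.0]
wrist_force: [0.5, 1.3, -3.3]
gripper_width: 0.0197
finger_force: 47.1
```

```bash
python3 -c "
from h import *
tz('d')"
```

```text
d th 1.5455 T [ 0.724 -0.197  0.118] F [ 0.5  1.3 -3.3] 38.02
```

Emit:
move_arm(commands=[0, 0, 0, 0, 0, 0.015, 1])

```text
clock: 38.15
position: [0.5275, -0.1535, 0.1635]
eef_rot: [-0.37, -3.12, -0.0]
wrist_force: [0.2, 2.1, -3.7]
gripper_width: 0.0195
finger_force: 47.1
```

```bash
python3 -c "
from h import *
tz('d')"
```

```text
d th 1.5603 T [ 0.687 -0.151  0.187] F [ 0.2  2.1 -3.7] 38.15
```

Emit:
move_arm(commands=[0, 0, 0, 0, 0, 0.01, 1])

```text
clock: 38.28
position: [0.5275, -0.1535, 0.1635]
eef_rot: [-0.385, -3.118, 0.0]
wrist_force: [-0.0, 2.1, -3.2]
gripper_width: 0.0193
finger_force: 47.1
```

```bash
python3 -c "
from h import *
tz('d')"
```

```text
d th 1.57 T [ 0.648 -0.186  0.255] F [-0.   2.1 -3.2] 38.27
```

Emit:
move_arm(commands=[0, 0, 0, 0, 0, 0.01, 1])

```text
clock: 38.4
position: [0.5275, -0.1535, 0.1635]
eef_rot: [0.4, 3.116, 0.0]
wrist_force: [0.0, 1.3, -3.5]
gripper_width: 0.0196
finger_force: 47.2
```

```bash
python3 -c "
from h import *
tz('d')"
```

```text
d th 0.0092 T [ 0.616 -0.213  0.353] F [ 0.   1.3 -3.5] 38.4
```

d is tight. All four bolts have reached their stops, so I'm returning the wrench.

Emit:
move_arm(commands=[0, 0, 0, 0, 0, -0.1, 1, 0, 0, -0.011, 0, 0, 0, 1, 0, 0, -0.03, 0, 0, -0.12, 1, 0, 0, -0.045, 0, 0, 0, 1, -0.0009, 0.0586, 0, 0, 0, 0, 1, -0.0009, 0.0586, 0, 0, 0, 0, 1, -0.0009, 0.0586, 0, 0, 0, 0, 1, -0.0009, 0.0586, 0, 0, 0, 0, 1, -0.0009, 0.0586, 0, 0, 0, 0, 1, -0.0009, 0.0586, 0, 0, 0, 0, 1, 0, 0, 0, 0, 0, 0, 1, 0, 0, 0, 0, 0, 0, 1])

```text
clock: 39.9
position: [0.5454, 0.1975, 0.2501]
eef_rot: [0.057, 3.141, -0.001]
wrist_force: [0.0, -0.3, -3.9]
gripper_width: 0.0192
finger_force: 47.1
```

```bash
python3 - <<'E'
from h import *
from scipy.optimize import differential_evolution as de
s,M=st()
for T in ([.5453,.1974,0],[.5451,.1981,0]):print((M.T@(np.r_[T[:2],.0927]-s["position"])).round(4))
for n in("top","scene"):
    c=snap(n,n+"9")
    h=lambda p,E=edge(c):score(c,E,rect(p[0],p[1],.04,p[2],.066,.160))
    r=de(lambda p:-h(p),[(.545,.565),(.23,.25),(-.28,-.17)],seed=1,maxiter=60,popsize=10);x,y,a=r.x
    print(n,r.x.round(4),-r.fun,'seat',x+.045*np.sin(a),y-.045*np.cos(a))
E
```

```text
t 39.9 p [0.5454 0.1975 0.2501] yaw 177.91 tilt [ 0.0003 -0.0008] q6 [ 0.694 -2.301] F [ 0.05 -0.32 -3.94] T [-0.038 -0.075 -0.029] w 0.0192 ff 47.1
[1.000e-04 0.000e+00 1.574e-01]
[0.0003 0.0007 0.1574]
top [ 0.5548  0.24   -0.1836] 5.8863335 seat 0.5466231936905 0.19576762531558325
scene [ 0.5543  0.2386 -0.226 ] 9.32733 seat 0.5442570217955736 0.1947849051678986
```

Emit:
move_arm(commands=[0.0002, 0.0003, 0.04, 0, 0, 0, 1, 0, 0, 0.05, 0, 0, 0, 1, 0, 0, 0.026, 0, 0, 0, 1, 0, 0, 0.004, 0, 0, 0, 1, 0, 0, 0.006, 0, 0, 0, 1, 0, 0, 0.006, 0, 0, 0, 1, 0, 0, 0, 0, 0, 0, 1])

```text
clock: 40.88
position: [0.5451, 0.198, 0.1177]
eef_rot: [0.056, 3.141, 0.001]
wrist_force: [-0.2, -0.7, -3.9]
gripper_width: 0.0194
finger_force: 46.9
```

```bash
python3 -c "
from h import *
st()"
```

```text
t 40.88 p [0.5451 0.198  0.1177] yaw 177.97 tilt [0.0001 0.0004] q6 [ 0.694 -2.3  ] F [-0.19 -0.65 -3.88] T [ 0.037 -0.01  -0.009] w 0.0194 ff 46.9
```

Emit:
move_arm(commands=[0, 0, 0.01, 0, 0, 0, 1, 0, 0, 0.009, 0, 0, 0, 1, 0, 0, 0.0053, 0, 0, 0, 1, 0, 0, 0, 0, 0, 0, 1])

```text
clock: 41.38
position: [0.5451, 0.1981, 0.0931]
eef_rot: [-0.055, -3.141, 0.0]
wrist_force: [0.4, -0.5, -3.3]
gripper_width: 0.0196
finger_force: 47.1
```

Emit:
move_arm(commands=[0, 0, 0, 0, 0, 0, 0.3, 0, 0, 0, 0, 0, 0, -0.3, 0, 0, 0, 0, 0, 0, -1, 0, 0, 0, 0, 0, 0, -1, 0, 0, 0, 0, 0, 0, -1, 0, 0, -0.02, 0, 0, 0, -1, 0, 0, -0.04, 0, 0, 0, -1, 0, 0, -0.05, 0, 0, 0, -1, 0, 0, -0.05, 0, 0, 0, -1, 0.05, 0, 0, 0, 0, 0, -1, 0.03, 0, 0, 0, 0, 0, -1, 0, 0, 0, 0, 0, 0, -1])

```text
clock: 42.88
position: [0.4643, 0.201, 0.256]
eef_rot: [0.053, 3.138, 0.005]
wrist_force: [0.1, 0.2, 0.4]
gripper_width: 0.0855
finger_force: 0.0
```

```bash
python3 - <<'E'
from h import *
from scipy.optimize import differential_evolution as de
st();c=snap("wrist","w12");E=edge(c)
g=lambda p:score(c,E,rect(p[0],p[1],.135,p[2],.084,.020))
r=de(lambda p:-g(p),[(.53,.555),(.182,.21),(-.1,.1)],seed=1,maxiter=80,popsize=12);print('grip',r.x.round(4),-r.fun)
E
```

```text
t 42.88 p [0.4643 0.201  0.256 ] yaw 178.08 tilt [0.0032 0.0028] q6 [ 0.808 -2.412] F [0.08 0.19 0.44] T [ 0.017 -0.072 -0.048] w 0.0855 ff 0.0
grip [ 0.5445  0.1984 -0.0329] 14.1890545
```

View pics/w12.png

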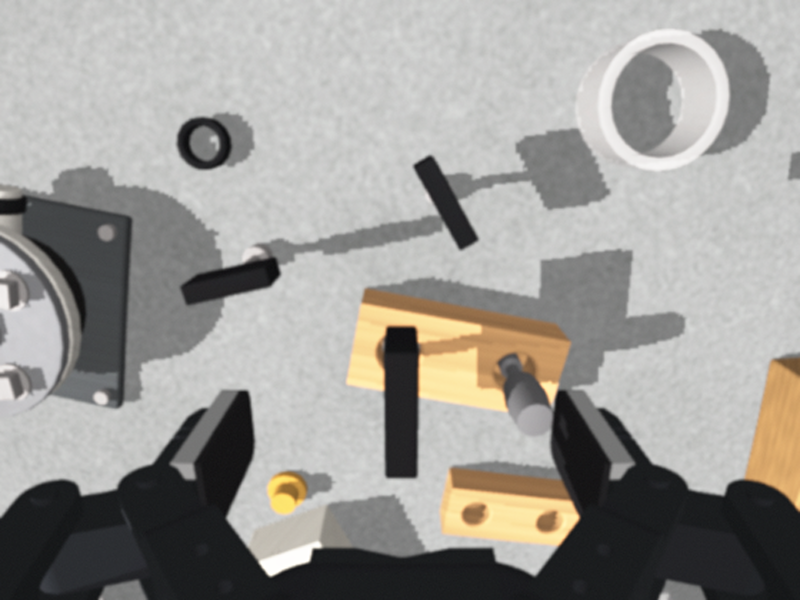

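The wrench stands upright in its hole (grip at about (402,400)), and the driver, the small T-tools and the other visible things are undisturbed. Handing in.

```bash
python3 -c "
from plant import *
print(finish_job())"
```

```text
the job is handed in; nothing more can be done
None
```

All four bolts were tightened crosswise (a, c, b, d) in two passes to their stops, with moment readings staying under 0.36 N m; the wrench stands upright back in its hole, and the job was handed in at about 43 s.

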